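# Put the sharpening stones away in the draining rack

## Task

Put the small loose sharpening stones lying on the bench away to drain: lift the rack's clear dust door wide open, lay each stone flat across the sloping tray with its long side square to the slope and push it up the slope, so that the first rests against the top stop and the others lie close up behind it in one row. Then push the dust door shut until it clicks home on its catch. The stones are brittle: never grip or push one with more than about 25 N.

Things in the scene. Friction and masses are not known exactly. Their poses are not given: they have to be found in the camera images.
- stone_a: combination sharpening stone, a flat two-layer grey block 40 x 100 x 22 mm (x, y, z; the long side is y), 0.14 to 0.28 kg, brittle. Origin at the centre of the underside. Two or three are there at a start; an absent one reads None. Starts at the left of the front strip of the bench, by the teal grinder.
- stone_b: combination sharpening stone, a flat two-layer grey block 40 x 100 x 22 mm (x, y, z; the long side is y), 0.14 to 0.28 kg, brittle. Origin at the centre of the underside. Two or three are there at a start; an absent one reads None. Starts in front of the teal grinder's flap wheel, whose rim overhangs the bench from world x = 0.48 m on (y -0.14 to -0.10).
- stone_c: combination sharpening stone, a flat two-layer grey block 40 x 100 x 22 mm (x, y, z; the long side is y), 0.14 to 0.28 kg, brittle. Origin at the centre of the underside. Two or three are there at a start; an absent one reads None. Starts in front of the rack. The grinders on both sides stand up to 240 mm high.
- drain_rack: grey sheet-steel draining rack, 130 mm wide, fixed to the bench between the grinders. Frame: x level, up the slope and away from the robot; y left; z up; origin on the bench below the middle of the stop's face. Its tray floor is a flat ramp rising 0.16 rad (9 deg) towards +x, from x = -172 mm (14 mm high) to x = 0 (42 mm high). Stones lie still on it wherever they are left.
- rack_stop (a point): middle of the foot of the top stop, on the ramp floor (rack x 0, y 0, z 42 mm). The stop face has rubber, is 100 mm wide and square to the floor. Stones in a row against it have their centres 20, 60 and 100 mm down the slope.
- rack_low (a point): middle of the low edge of the ramp floor, 175 mm down the slope from the stop. A gutter runs 18 mm further, its lip no higher than the floor. Side cheeks, 110 mm apart inside, stand 38 mm above the floor from the stop to 138 mm down the slope, and 8 mm from there to the low edge. With the door up all is open from above.
- dust_door_leaf (a joint): angle of the dust door, rad: 0 = shut (parallel to the slope), up to 1.75 (upright); 1.4 or more is wide open, 1.6 gives a hand most room. Clear panel in an aluminium frame, 155 mm from hinge to front edge, 130 mm wide, 0.22 kg. The stiff hinge (0.26 N m) holds it at any angle. A spring catch grips in the last 0.06 rad and takes some 10 N at the bar to click home or pull free.
- dust_door_hinge (a point): middle of the door's hinge line, which runs along rack y (rack x 11 mm, z 86 mm). The shut door covers the tray to 137 mm down the slope from the stop; its front flange hangs to 14 mm above the floor there, so it shuts only over stones that have been pushed up.
- dust_door_bar (a point): middle of the door's handle, a round bar 10 mm thick along rack y, 80 mm clear between its posts, 115 mm from the hinge line, its centre 36 mm off the outer face (39 mm off the plane of the hinge line). It moves with the door: above the panel when shut (rack x -109 mm, z 107 mm), behind it when the door is up.

How it is judged (in metres and radians):
On the way, in this order (a step that is already met when the one before it is completed fails the run):
1. the dust door is wide open (value of joint dust_door_leaf above 1.35 rad), for 0.2 s.
2. with the door still up, all stones lie in one row up against the top stop ((x of stone_a in the frame of drain_rack between -0.0247 and -0.0147 m or x of stone_b in the frame of drain_rack between -0.0247 and -0.0147 m or x of stone_c in the frame of drain_rack between -0.0247 and -0.0147 m) and (x of stone_a in the frame of drain_rack between -0.0652 and -0.0542 m or x of stone_b in the frame of drain_rack between -0.0652 and -0.0542 m or x of stone_c in the frame of drain_rack between -0.0652 and -0.0542 m) and (x of stone_a in the frame of drain_rack between -0.0247 and -0.0147 m or x of stone_a in the frame of drain_rack between -0.0652 and -0.0542 m or x of stone_a in the frame of drain_rack between -0.1057 and -0.0937 m) and y of stone_a in the frame of drain_rack between -0.015 and 0.015 m and z of stone_a in the frame of drain_rack between 0.01 and 0.065 m and angle between the y axis of each of stone_a, stone_b, stone_c and the y axis of drain_rack, either way round below 0.12 rad and angle between the z axis of each of stone_a, stone_b, stone_c and the z axis of drain_rack, either way round below 0.24 rad and linear speed of each of stone_a, stone_b, stone_c below 0.01 m/s and (x of stone_b in the frame of drain_rack between -0.0247 and -0.0147 m or x of stone_b in the frame of drain_rack between -0.0652 and -0.0542 m or x of stone_b in the frame of drain_rack between -0.1057 and -0.0937 m) and y of stone_b in the frame of drain_rack between -0.015 and 0.015 m and z of stone_b in the frame of drain_rack between 0.01 and 0.065 m and (x of stone_c in the frame of drain_rack between -0.0247 and -0.0147 m or x of stone_c in the frame of drain_rack between -0.0652 and -0.0542 m or x of stone_c in the frame of drain_rack between -0.1057 and -0.0937 m) and y of stone_c in the frame of drain_rack between -0.015 and 0.015 m and z of stone_c in the frame of drain_rack between 0.01 and 0.065 m and value of joint dust_door_leaf above 0.5 rad), for 0.3 s.
At the end, for the whole second after the job is handed in: all stones lie flat and still, square within 0.12 rad, across the tray in one row without gaps: the first at the stop (within 5 mm), the next in the second place and a third, if there, in the third (within 6 to 7 mm of where touching stones lie); the door is shut on its catch (under 0.03 rad) ((x of stone_a in the frame of drain_rack between -0.0247 and -0.0147 m or x of stone_b in the frame of drain_rack between -0.0247 and -0.0147 m or x of stone_c in the frame of drain_rack between -0.0247 and -0.0147 m) and (x of stone_a in the frame of drain_rack between -0.0652 and -0.0542 m or x of stone_b in the frame of drain_rack between -0.0652 and -0.0542 m or x of stone_c in the frame of drain_rack between -0.0652 and -0.0542 m) and (x of stone_a in the frame of drain_rack between -0.0247 and -0.0147 m or x of stone_a in the frame of drain_rack between -0.0652 and -0.0542 m or x of stone_a in the frame of drain_rack between -0.1057 and -0.0937 m) and y of stone_a in the frame of drain_rack between -0.015 and 0.015 m and z of stone_a in the frame of drain_rack between 0.01 and 0.065 m and angle between the y axis of each of stone_a, stone_b, stone_c and the y axis of drain_rack, either way round below 0.12 rad and angle between the z axis of each of stone_a, stone_b, stone_c and the z axis of drain_rack, either way round below 0.24 rad and linear speed of each of stone_a, stone_b, stone_c below 0.01 m/s and (x of stone_b in the frame of drain_rack between -0.0247 and -0.0147 m or x of stone_b in the frame of drain_rack between -0.0652 and -0.0542 m or x of stone_b in the frame of drain_rack between -0.1057 and -0.0937 m) and y of stone_b in the frame of drain_rack between -0.015 and 0.015 m and z of stone_b in the frame of drain_rack between 0.01 and 0.065 m and (x of stone_c in the frame of drain_rack between -0.0247 and -0.0147 m or x of stone_c in the frame of drain_rack between -0.0652 and -0.0542 m or x of stone_c in the frame of drain_rack between -0.1057 and -0.0937 m) and y of stone_c in the frame of drain_rack between -0.015 and 0.015 m and z of stone_c in the frame of drain_rack between 0.01 and 0.065 m and value of joint dust_door_leaf below 0.03 rad).
It fails at once if a stone is gripped with more than 30 N, or shoved too hard (60 N summed over both fingers) (contact force between the fingers and stone_a above 60 N or contact force between the fingers and stone_b above 60 N or contact force between the fingers and stone_c above 60 N).
Of stone_a, stone_b, stone_c only 2 to 3 are there at a start; the rules pass over those that are not, and their reading is None.
At some moment in a run one of stone_a, stone_b, stone_c may be knocked a few centimetres aside while the robot is not near it.
Once in a run the grip may slacken for a moment while it holds something.
It also fails if it takes over 210 s, if anything falls off the work surface, if the arm or the gripper's body presses on something with over 40 N, if the wrist force passes 120 N, or if a joint passes its speed limit or range.

## Robot

A 6-joint arm with a two-finger parallel gripper is mounted at the origin on a cart in front of the work surface, level with it; the furniture and walls round the work are solid. World frame = base frame: x ahead of the robot, y to its left, z up, the work surface at z = 0. Lengths are in m, angles in degrees, forces in N, time in s.
With the tool pointing down it reaches from about 0.3 to 0.75 m from the base axis. Payload 8.5 kg.
Tool frame: the origin (TCP) lies between the finger pads; the fingertips stand ahead of it and the grasp point (between the pads) lies 8 mm behind it (env.tcp_to_tips is the z of the fingertips in the tool frame, in m); z points along the fingers, x is the direction in which the jaws open and shut, and the axes are right-handed (so a half turn about z gives the same grasp; the last joint's range is limited). The gripper opens to 85 mm and grips with 20 to 120 N. Pads are 22 mm wide; open, the fingers measure 114 mm over their backs; the gripper's body (76 mm by 85 mm) begins 54 mm behind the grasp point. The pads swing forward as they close: fully open they stand 13 mm farther back than shut.
Start: joints at [55.502, 21.807, 74.336, -0, 83.858, -12.336], TCP at [0.207, 0.509, 0.242] pointing down, gripper open.
Joint ranges: [-178.18, 178.18], [-50.72, 133.34], [12.68, 142.11], [-81.47, 261.47], [9.98, 163.14], [-165.26, 165.26]. Speed limits (degrees/s): [136.94, 136.94, 180, 180, 180, 180].

## Interface

Orientations are given as a 3x3 rotation matrix whose columns are the frame's x, y, z axes.
In Python, from rig import observe, viewer, env gives the robot as it stands.
- The arm moves only by the tool jog_arm, never from a script. Its arguments are lists of equal length, an entry for each row: "dr": the turn, a rotation vector about the tool's x, y, z in rad, a list of three; "slide": the shift along the tool's x, y, z in m, a list of three; "gripper": the opening, from -1 (shut) to 1 (fully open), so that 0 is half open. In form: {"dr": [[rx, ry, rz], ...], "slide": [[dx, dy, dz], ...], "gripper": [gripper, ...]}. A call has exactly 10 rows; each row shifts and turns the commanded pose from where the row before left it, along the tool's axes as they then stand; what a row does not reach is not made up. A row lasts 1/10 s, in which the tool goes at most 50 mm and 8.59 degrees, less where a joint would pass 70% of its speed; a pose out of reach is approached as far as the arm can. A call is refused whole if a number of a shift passes 0.05 or a number of a turn 0.15, either way. A call with a gripper value outside its range is refused whole. The fingers move at their own pace and stop on an object; "force" is the grip in N (left out, the last holds). Time passes only in rows, so rows that do not move let the fingers close, or fill a call up. It gives the time, the measured TCP pose, the force and the opening at its end, in the units of the state.
- observe(): the state, without advancing time (a new reading comes with each control period).
- viewer.get_image(name): name is "side" or "top" or "wrist"; returns a dict with "pixels" (420x560x3 uint8, blue, green, red), "camera_matrix" (3x3 intrinsics, pixels), "dist_coeffs" ([k1, k2, p1, p2, k3] as OpenCV has them; the pictures are not rectified), "R" (3x3) and "t" (3): a world point X has camera coordinates R X + t. Camera axes: x right, y down, z forward; pixel columns grow to the right and rows downward; lengths in m; the calibration is good to about 2 mm. A picture is of the moment at which its call begins. There is no depth.
- env.close_job(): hands the job in, once; it reports no verdict.
The state is a dict: "time_s": time; "q": joint angles; "qvel": joint speeds; "joint_efforts": joint torques, N m; "position": TCP position; "tool_rot": TCP orientation; "ft_force": force on the tool from outside, world axes, zero at the start; "wrist_torque": the same for the moment, N m; "grip_width": finger opening in m.
Only numpy, scipy, OpenCV 4.12 (cv2) and the standard library are available. Lean on these libraries where they do the work, as an engineer would, in place of code of your own. Each camera call takes 0.05 s, during which the arm holds its last target.

## Working session

There is one attempt and no reset: what is moved stays moved. The work goes in short steps, Python scripts to look and compute and a tool call to move; the robot and the scene stay as the last step left them, time stands still between calls to the robot, and variables do not carry over. Pictures are saved under pics/ and viewed, and the job is handed in when it is done.

Besides the shell and the picture viewer there is one more tool, called after ">>>" as name(argument=value, ...) on one line, values as JSON. jog_arm: Moves the arm, as the interface text tells. Its arguments: {"type":"object","properties":{"dr":{"type":"array","items":{"type":"array","items":{"type":"number"}}},"slide":{"type":"array","items":{"type":"array","items":{"type":"number"}}},"gripper":{"type":"array","items":{"type":"number"}},"force":{"type":"number"}},"required":["dr","slide","gripper"]}

```bash
ls; mkdir -p pics; python3 - <<'E'
from rig import observe, viewer, env
import cv2
print(observe()); print(env.tcp_to_tips)
for n in ["side","top","wrist"]:
    im=viewer.get_image(n); cv2.imwrite(f"pics/{n}0.png",im["pixels"]); print(n,im["camera_matrix"].tolist() if hasattr(im["camera_matrix"],'tolist') else im["camera_matrix"],im["dist_coeffs"],im["R"],im["t"])
E
```

```text
pics
{'time_s': 0.0, 'q': array([ 5.55014832e+01,  2.18403109e+01,  7.43863364e+01, -4.27056999e-04,
        8.38588370e+01, -1.23351714e+01]), 'qvel': array([-0.02313332,  0.05508117,  0.05281166, -0.03603557, -0.02160484,
       -0.02856533]), 'joint_efforts': array([ 2.40371068e-03, -4.48463380e+01, -2.31281787e+01, -6.47265188e-05,
        4.74908113e-03, -2.42067290e-05]), 'position': array([0.20731571, 0.50911583, 0.24170882]), 'tool_rot': array([[ 3.77247035e-01,  9.26112288e-01, -8.38928241e-04],
       [ 9.26111519e-01, -3.77247840e-01, -1.23380021e-03],
       [-1.45912140e-03, -3.11493637e-04, -9.99998887e-01]]), 'ft_force': array([-0.26250133,  0.56952959,  0.02911629]), 'wrist_torque': array([ 0.00926844, -0.00819743, -0.02163407]), 'grip_width': 0.08563559479784247}
0.011
side [[464.48813753317995, 0.0, 278.24746905312776], [0.0, 464.48813753317995, 210.07317246440735], [0.0, 0.0, 1.0]] [-0.09495915  0.          0.          0.          0.        ] [[ 0.65522872 -0.75514736  0.02068315]
 [-0.32843718 -0.30942203 -0.89240519]
 [ 0.68029724  0.5779364  -0.45076067]] [-0.42237558  0.22709681  0.76134572]
top [[443.59264324308424, 0.0, 283.9890037942102], [0.0, 443.59264324308424, 197.53755554608315], [0.0, 0.0, 1.0]] [-0.03081303  0.          0.          0.          0.        ] [[-0.00641013 -0.99974448 -0.02167675]
 [-0.98356077  0.01021543 -0.18028824]
 [ 0.18046361  0.02016473 -0.98337494]] [-0.09514937  0.50385998  1.10669899]
wrist [[333.28823942753604, 0.0, 280.2103277211836], [0.0, 333.28823942753604, 206.21011652428209], [0.0, 0.0, 1.0]] [-0.06824016  0.          0.          0.          0.        ] [[ 0.37758938  0.92597227 -0.00127121]
 [ 0.87604939 -0.35678666  0.32440829]
 [ 0.29993953 -0.12360677 -0.9459163 ]] [-0.54904365 -0.04213598  0.38094353]
```

View pics/top0.png

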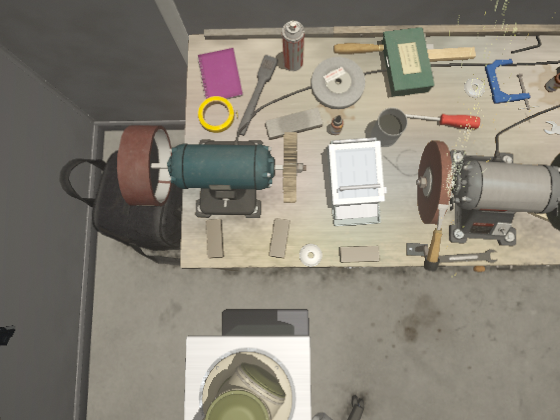

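View pics/side0.png

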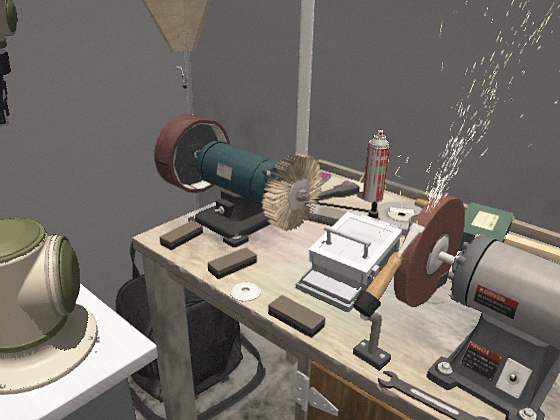

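View pics/wrist0.png

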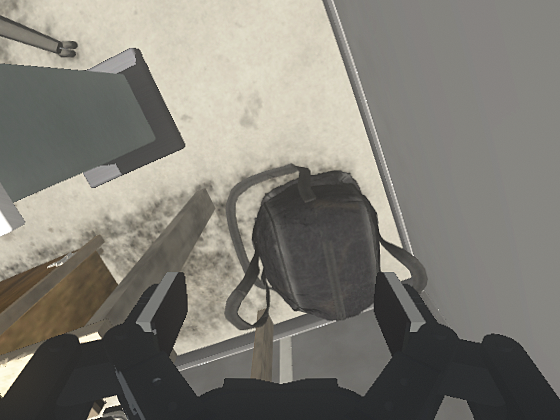

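The top view shows three stones at about (215,238), (280,238) and (360,254), with the rack at (356,180) and its bar facing up. The side view agrees. The long grey block at (295,123) is a larger decoy.

```bash
cat > h.py <<'E'
import numpy as np, cv2
from rig import observe, viewer, env
def cam(n,save=None):
    im=viewer.get_image(n)
    if save: cv2.imwrite(f"pics/{save}.png",im["pixels"])
    return im
def ray(im,uv):
    uv=np.array(uv,float).reshape(-1,1,2)
    K=np.array(im["camera_matrix"]);d=np.array(im["dist_coeffs"]);R=np.array(im["R"]);t=np.array(im["t"])
    p=cv2.undistortPoints(uv,K,d)[:,0]
    D=np.c_[p,np.ones(len(p))]@R
    return -R.T@t,D
def plane(im,uv,z):
    C,D=ray(im,uv); s=(z-C[2])/D[:,2]; return C+D*s[:,None]
def proj(im,X):
    return cv2.projectPoints(np.array(X,float).reshape(-1,1,3),cv2.Rodrigues(np.array(im["R"]))[0],np.array(im["t"]),np.array(im["camera_matrix"]),np.array(im["dist_coeffs"]))[0][:,0]
def tri(im1,uv1,im2,uv2):
    c1,d1=ray(im1,uv1);c2,d2=ray(im2,uv2);d1=d1[0];d2=d2[0]
    A=np.stack([d1,-d2],1);s=np.linalg.lstsq(A,c2-c1,rcond=None)[0]
    a=c1+d1*s[0];b=c2+d2*s[1]; return (a+b)/2,np.linalg.norm(a-b)
def crop(im,x0,y0,x1,y1,k,name):
    c=cv2.resize(im["pixels"][y0:y1,x0:x1],None,fx=k,fy=k,interpolation=cv2.INTER_CUBIC);cv2.imwrite(f"pics/{name}.png",c)
E
python3 - <<'E'
from h import *
t=cam("top");s=cam("side")
crop(t,190,120,400,270,3.8,"tc");crop(s,150,190,420,350,2.9,"sc")
E
```

```text
(no output)
```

View pics/tc.png

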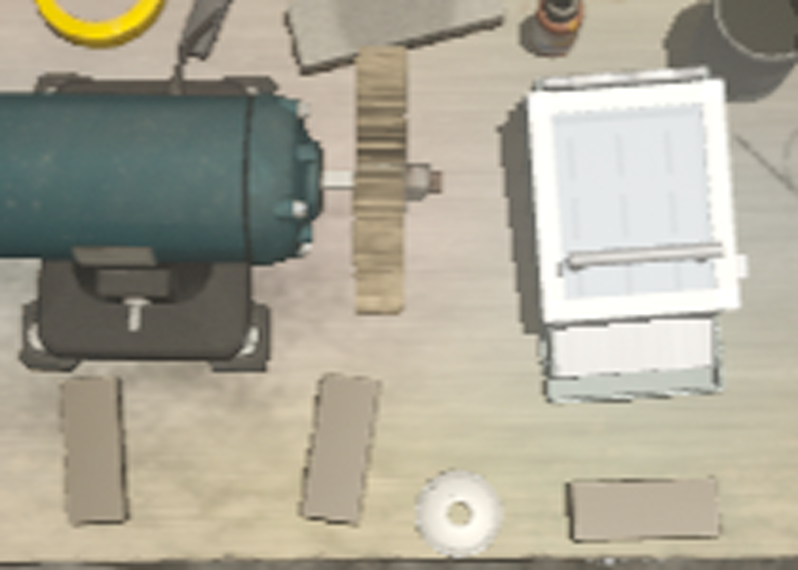

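View pics/sc.png

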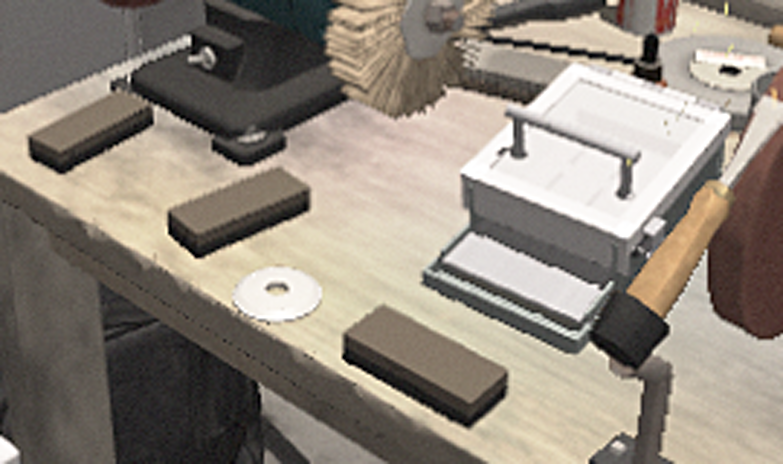

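```bash
cat > rack.py <<'E'
from h import *
E
python3 - <<'E'
from h import *
t=cam("top");s=cam("side")
px=t["pixels"]
hsv=cv2.cvtColor(px,cv2.COLOR_BGR2HSV)
for (u,v) in [(215,238),(280,238),(360,254),(250,245),(320,240),(300,225)]: print((u,v),px[v,u],hsv[v,u])
for n,(u,v) in dict(a=(215,238),b=(280,238),c=(360,254)).items():
    g=px.astype(int); d=np.abs(g-np.median(g[v-4:v+5,u-4:u+5].reshape(-1,3),0)).max(2)
    m=(d<17).astype(np.uint8); _,lab,st,_=cv2.connectedComponentsWithStats(m,connectivity=4)
    L=lab[v,u]; cn=max(cv2.findContours((lab==L).astype(np.uint8),0,1)[0],key=cv2.contourArea)
    P=plane(t,cn[:,0],0.022)
    r=cv2.minAreaRect((P[:,:2]*1000).astype(np.float32)); print(n,st[L],r)
    # side
    C=np.r_[np.array(r[0])/1000,0.022]; print(" side px",proj(s,C))
tc=lambda u,v:[190+u/3.8,120+v/3.8]; sc=lambda u,v:[150+u/2.9,190+v/2.9]
pts=dict(barL=((570,262),(515,114)),barR=((722,250),(637,160)),frL=((548,318),(463,179)),frR=((740,303),(632,237)),
 bkR=((722,82),(730,110)),lipL=((547,402),(424,278)),lipR=((720,390),(583,353)), ca0=((64,379),(103,92)),cb=((303,520),(170,207)),cc=((573,482),(388,307)),cc2=((718,540),(468,400)))
for k,(a,b) in pts.items(): X,e=tri(t,tc(*a),s,sc(*b)); print(k,X.round(4),round(e,4))
E
```

```text
(215, 238) [129 150 162] [ 19  52 162]
(280, 238) [145 166 177] [ 20  46 177]
(360, 254) [159 178 190] [ 18  42 190]
(250, 245) [164 195 207] [ 22  53 207]
(320, 240) [164 192 197] [ 25  43 197]
(300, 225) [171 194 204] [ 21  41 204]
a [198 215  51  44 762] ((415.0390625, 52.23917770385742), (104.60935974121094, 131.5814208984375), 19.818384170532227)
 side px [[195.8224385 233.9994581]]
b [270 218  21  41 592] ((401.5203552246094, -85.09257507324219), (46.34120178222656, 101.35257720947266), 81.4164810180664)
 side px [[233.29746976 258.51352117]]
c [  181    38   379   230 26670] ((645.54541015625, -351.15411376953125), (1042.8056640625, 642.7312622070312), 89.70262908935547)
 side px [[402.45994621 258.64058124]]
barL [ 0.5129 -0.2397  0.1056] 0.0029
barR [ 0.5181 -0.3362  0.1064] 0.0018
frL [ 0.4812 -0.226   0.0625] 0.0039
frR [ 0.4899 -0.3542  0.0687] 0.0015
bkR [ 0.6339 -0.3434  0.0991] 0.0004
lipL [ 0.4328 -0.2305  0.0065] 0.0004
lipR [ 0.4414 -0.353   0.0027] 0.0033
ca0 [0.4429 0.1101 0.0225] 0.0173
cb [ 0.3521 -0.062   0.028 ] 0.0021
cc [ 0.3762 -0.2456  0.0214] 0.0008
cc2 [ 0.3357 -0.3415  0.0258] 0.0001
```

```bash
cat >> h.py <<'E'
from scipy.spatial.transform import Rotation as Ro
import json,sys
def Rt(yaw,pitch=0):
    """tool x along heading yaw (rad), z down; pitch>0 leans the tool's tail toward -x heading (fingers point up-slope)"""
    c,s=np.cos(yaw),np.sin(yaw)
    X=np.array([c,s,0]);Z=np.array([0,0,-1.]);Y=np.cross(Z,X)
    R=np.stack([X,Y,Z],1); return R
def plan(p,R,N,g=1.0,way=None):
    o=observe(); P=np.array(o["position"]);Q=np.array(o["tool_rot"])
    rv=Ro.from_matrix(Q.T@R).as_rotvec()
    d=np.array(p)-P; out=[];sl=[];
    for i in range(N):
        sl.append([round(float(v),4) for v in Q@np.eye(3) .T @ np.zeros(3)] if 0 else [round(float(v),4) for v in Q.T@(d/N)])
        out.append([round(float(v),3) for v in rv/N]); Q=Q@Ro.from_rotvec(rv/N).as_matrix()
    print("from",P.round(4),"rot",rv.round(3),"dist",d.round(4))
    for k in range(0,N,10):
        print(json.dumps(out[k:k+10]).replace(' ',''));print(json.dumps(sl[k:k+10]).replace(' ',''))
E
python3 - <<'E'
from h import *
o=observe();w=cam("wrist");C=-np.array(w["R"]).T@w["t"]
print("cam in tool",o["tool_rot"].T@(C-o["position"])); print("cam axes in tool\n",(o["tool_rot"].T@np.array(w["R"]).T).round(3))
plan([0.42,-0.27,0.36],Rt(0.06),30)
E
```

```text
cam in tool [-0.00038285 -0.08350867 -0.13153976]
cam axes in tool
 [[ 1.    -0.    -0.   ]
 [ 0.     0.946  0.325]
 [-0.    -0.325  0.946]]
from [0.2075 0.5093 0.2422] rot [0.    0.    1.124] dist [ 0.2125 -0.7793  0.1178]
[[0.0,0.0,0.037],[0.0,0.0,0.037],[0.0,0.0,0.037],[0.0,0.0,0.037],[0.0,0.0,0.037],[0.0,0.0,0.037],[0.0,0.0,0.037],[0.0,0.0,0.037],[0.0,0.0,0.037],[0.0,0.0,0.037]]
[[-0.0214,0.0164,-0.0039],[-0.0208,0.0172,-0.0039],[-0.0201,0.0179,-0.0039],[-0.0194,0.0187,-0.0039],[-0.0187,0.0194,-0.0039],[-0.018,0.0201,-0.0039],[-0.0172,0.0207,-0.0039],[-0.0164,0.0213,-0.0039],[-0.0156,0.0219,-0.0039],[-0.0148,0.0225,-0.0039]]
[[0.0,0.0,0.037],[0.0,0.0,0.037],[0.0,0.0,0.037],[0.0,0.0,0.037],[0.0,0.0,0.037],[0.0,0.0,0.037],[0.0,0.0,0.037],[0.0,0.0,0.037],[0.0,0.0,0.037],[0.0,0.0,0.037]]
[[-0.0139,0.0231,-0.0039],[-0.013,0.0236,-0.0039],[-0.0122,0.024,-0.0039],[-0.0112,0.0245,-0.0039],[-0.0103,0.0249,-0.0039],[-0.0094,0.0252,-0.0039],[-0.0084,0.0256,-0.0039],[-0.0075,0.0259,-0.0039],[-0.0065,0.0261,-0.0039],[-0.0055,0.0264,-0.0039]]
[[0.0,0.0,0.037],[0.0,0.0,0.037],[0.0,0.0,0.037],[0.0,0.0,0.037],[0.0,0.0,0.037],[0.0,0.0,0.037],[0.0,0.0,0.037],[0.0,0.0,0.037],[0.0,0.0,0.037],[0.0,0.0,0.037]]
[[-0.0045,0.0265,-0.0039],[-0.0035,0.0267,-0.0039],[-0.0025,0.0268,-0.0039],[-0.0015,0.0269,-0.0039],[-0.0005,0.0269,-0.0039],[0.0005,0.0269,-0.0039],[0.0015,0.0269,-0.0039],[0.0025,0.0268,-0.0039],[0.0035,0.0267,-0.0039],[0.0045,0.0265,-0.0039]]
```

>>> jog_arm(dr=[[0,0,0.075],[0,0,0.075],[0,0,0.075],[0,0,0.075],[0,0,0.075],[0,0,0.075],[0,0,0.075],[0,0,0.075],[0,0,0.075],[0,0,0.075]], slide=[[-0.029,0.018,-0.012],[-0.027,0.02,-0.012],[-0.026,0.022,-0.012],[-0.024,0.024,-0.012],[-0.022,0.026,-0.012],[-0.02,0.028,-0.012],[-0.018,0.029,-0.012],[-0.016,0.03,-0.012],[-0.014,0.031,-0.012],[-0.011,0.032,-0.012]], gripper=[1,1,1,1,1,1,1,1,1,1])

```text
time_s: 1.4
position: [0.266, 0.1731, 0.3629]
tool_rot: [[0.908, 0.418, 0.001], [0.418, -0.908, 0.0], [0.001, 0.0, -1.0]]
ft_force: [0.6, 0.2, 0.2]
grip_width: 0.0855
```

```bash
python3 - <<'E'
from h import *
cam("wrist","w1")
plan([0.40,-0.05,0.36],Rt(0.06),10)
E
```

```text
from [0.2674 0.17   0.3646] rot [ 0.002 -0.003  0.364] dist [ 0.1326 -0.22   -0.0046]
[[0.0,-0.0,0.036],[0.0,-0.0,0.036],[0.0,-0.0,0.036],[0.0,-0.0,0.036],[0.0,-0.0,0.036],[0.0,-0.0,0.036],[0.0,-0.0,0.036],[0.0,-0.0,0.036],[0.0,-0.0,0.036],[0.0,-0.0,0.036]]
[[0.003,0.0255,0.0005],[0.004,0.0254,0.0005],[0.0049,0.0252,0.0005],[0.0058,0.025,0.0005],[0.0067,0.0248,0.0005],[0.0076,0.0245,0.0005],[0.0085,0.0242,0.0005],[0.0094,0.0239,0.0005],[0.0102,0.0236,0.0005],[0.0111,0.0232,0.0005]]
```

View pics/w1.png

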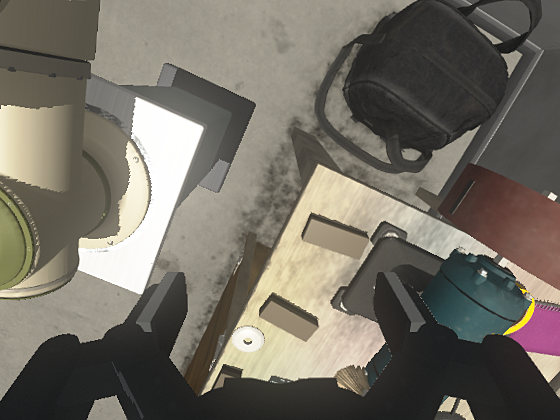

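The wrist view shows stone_a at about (337,237), stone_b at (290,316) and the washer at (248,338). I'll continue towards the rack.

>>> jog_arm(dr=[[0,0,0.036],[0,0,0.036],[0,0,0.036],[0,0,0.036],[0,0,0.036],[0,0,0.036],[0,0,0.036],[0,0,0.036],[0,0,0.036],[0,0,0.036]], slide=[[0.003,0.03,0],[0.004,0.03,0],[0.005,0.03,0],[0.006,0.03,0],[0.007,0.03,0],[0.008,0.03,0],[0.009,0.03,0],[0.01,0.03,0],[0.011,0.03,0],[0.012,0.03,0]], gripper=[1,1,1,1,1,1,1,1,1,1])

```text
time_s: 2.45
position: [0.4196, -0.0971, 0.3624]
tool_rot: [[0.997, 0.072, 0.0], [0.072, -0.997, -0.0], [0.0, 0.0, -1.0]]
ft_force: [1.1, -0.2, 0.7]
grip_width: 0.0858
```

```bash
python3 - <<'E'
from h import *
cam("wrist","w2")
plan([0.42,-0.26,0.34],Rt(0.06),10)
E
```

```text
from [ 0.4214 -0.1005  0.3615] rot [0.001 0.001 0.008] dist [-0.0014 -0.1595 -0.0215]
[[0.0,0.0,0.001],[0.0,0.0,0.001],[0.0,0.0,0.001],[0.0,0.0,0.001],[0.0,0.0,0.001],[0.0,0.0,0.001],[0.0,0.0,0.001],[0.0,0.0,0.001],[0.0,0.0,0.001],[0.0,0.0,0.001]]
[[-0.0012,0.0159,0.0022],[-0.0012,0.0159,0.0022],[-0.0012,0.0159,0.0022],[-0.0012,0.0159,0.0022],[-0.0012,0.0159,0.0022],[-0.0012,0.0159,0.0022],[-0.0011,0.0159,0.0022],[-0.0011,0.0159,0.0022],[-0.0011,0.0159,0.0021],[-0.0011,0.0159,0.0021]]
```

View pics/w2.png

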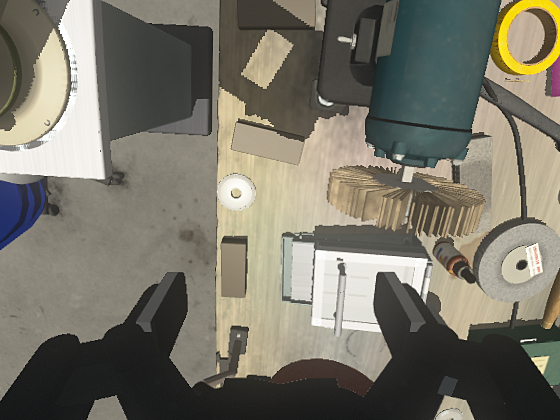

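```bash
python3 - <<'E'
from h import *
w=cam("wrist"); crop(w,210,100,450,350,2.4,"wc"); 
import pickle; pickle.dump(w,open("w2.pkl","wb"))
E
```

```text
(no output)
```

View pics/wc.png

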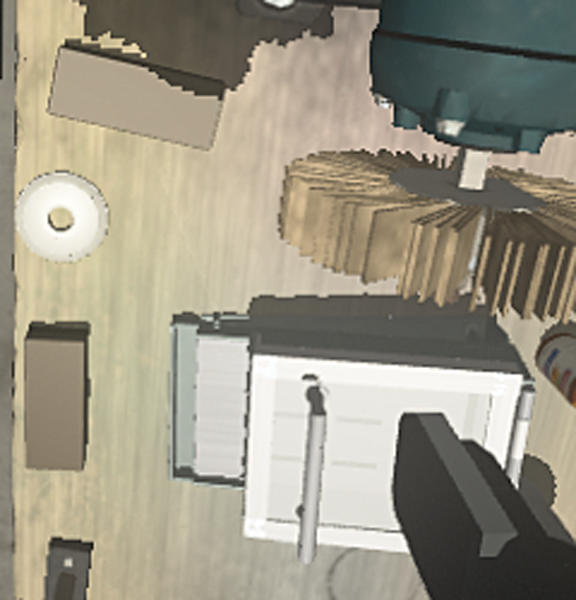

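```bash
python3 - <<'E'
from h import *
import pickle; w=pickle.load(open("w2.pkl","rb")); t=cam("top");s=cam("side")
tc=lambda u,v:[190+u/3.8,120+v/3.8]; wc=lambda u,v:[210+u/2.4,100+v/2.4]; sc=lambda u,v:[150+u/2.9,190+v/2.9]
for k,(a,b,c) in dict(barL=((568,262),(316,392),(513,114)),barR=((724,250),(306,562),(640,160)),lipL=((547,402),(173,315),(424,278)),lipR=((720,390),(170,480),(583,353)),frL=((548,318),(250,355),(463,179)),frR=((740,303),(244,538),(632,237))).items():
    X,e=tri(t,tc(*a),w,wc(*b)); Y,f=tri(s,sc(*c),w,wc(*b)); print(k,X.round(4),round(e,4),Y.round(4),round(f,4))
for n,cs in dict(c=[(27,337),(90,337),(85,470),(25,468)],b=[(68,50),(222,97),(208,150),(50,108)]).items():
    P=plane(w,[wc(*x) for x in cs],.022); print(n,P.mean(0).round(4),[round(float(np.linalg.norm(P[i]-P[(i+1)%4])),4) for i in range(4)]); print(P.round(4)[:,:2].tolist())
tb=dict(a=[(66,378),(118,377),(125,520),(72,522)],b=[(322,375),(379,381),(357,521),(304,515)],c=[(573,482),(718,479),(718,538),(573,538)])
for n,cs in tb.items():
    P=plane(t,[tc(*x) for x in cs],.022); print("top",n,P.mean(0).round(4),[round(float(np.linalg.norm(P[i]-P[(i+1)%4])),4) for i in range(4)]); print(P.round(4)[:,:2].tolist())
E
```

```text
barL [ 0.5179 -0.2405  0.0749] 0.0004 [ 0.5162 -0.2321  0.0988] 0.0107
barR [ 0.519  -0.3381  0.1066] 0.0009 [ 0.519  -0.3374  0.1068] 0.0012
lipL [ 0.4333 -0.2312 -0.0042] 0.0013 [ 0.4335 -0.2284  0.0045] 0.0031
lipR [ 0.4388 -0.3494  0.0145] 0.0001 [ 0.4393 -0.3558  0.0056] 0.0004
frL [ 0.481  -0.2277  0.0577] 0.0046 [ 0.4784 -0.2252  0.0629] 0.0009
frR [ 0.4891 -0.3552  0.0661] 0.0034 [ 0.4876 -0.3537  0.0689] 0.0019
c [ 0.3587 -0.2907  0.022 ] [0.0409, 0.1014, 0.0416, 0.1]
[[0.3385, -0.2418], [0.3793, -0.2389], [0.3793, -0.3403], [0.3377, -0.3418]]
b [ 0.4016 -0.0858  0.022 ] [0.0931, 0.0324, 0.0966, 0.0354]
[[0.36, -0.0589], [0.4507, -0.0798], [0.4452, -0.1117], [0.3504, -0.093]]
top a [0.4013 0.0821 0.022 ] [0.0362, 0.0987, 0.0364, 0.0995]
[[0.4505, 0.1035], [0.4509, 0.0673], [0.3524, 0.0607], [0.3513, 0.097]]
top b [ 0.4008 -0.0868  0.022 ] [0.0396, 0.0971, 0.0364, 0.0969]
[[0.451, -0.0742], [0.4465, -0.1136], [0.3506, -0.0978], [0.355, -0.0617]]
top c [ 0.357  -0.2939  0.022 ] [0.0987, 0.0399, 0.0981, 0.0379]
[[0.3759, -0.2452], [0.377, -0.3439], [0.3372, -0.3422], [0.338, -0.2441]]
```

```bash
python3 - <<'E'
from h import *
plan([0.516,-0.289,0.2],Rt(0.062),10)
E
```

```text
from [ 0.4191 -0.096   0.3621] rot [-0.001  0.001  0.012] dist [ 0.0969 -0.193  -0.1621]
[[-0.0,0.0,0.001],[-0.0,0.0,0.001],[-0.0,0.0,0.001],[-0.0,0.0,0.001],[-0.0,0.0,0.001],[-0.0,0.0,0.001],[-0.0,0.0,0.001],[-0.0,0.0,0.001],[-0.0,0.0,0.001],[-0.0,0.0,0.001]]
[[0.0083,0.02,0.0162],[0.0083,0.02,0.0162],[0.0083,0.02,0.0162],[0.0083,0.0199,0.0162],[0.0083,0.0199,0.0162],[0.0084,0.0199,0.0162],[0.0084,0.0199,0.0162],[0.0084,0.0199,0.0162],[0.0084,0.0199,0.0162],[0.0085,0.0199,0.0162]]
```

>>> jog_arm(dr=[[0,0,0.002],[0,0,0.002],[0,0,0.002],[0,0,0.002],[0,0,0.002],[0,0,0],[0,0,0],[0,0,0],[0,0,0],[0,0,0]], slide=[[0.01,0.024,0.02],[0.01,0.024,0.02],[0.01,0.024,0.02],[0.01,0.024,0.02],[0.01,0.024,0.02],[0.01,0.024,0.02],[0.01,0.024,0.02],[0.012,0.025,0.02],[0,0,0],[0,0,0]], gripper=[1,1,1,1,1,1,1,1,1,1])

```text
time_s: 3.65
position: [0.514, -0.2819, 0.2025]
tool_rot: [[0.998, 0.065, -0.0], [0.065, -0.998, 0.001], [-0.0, -0.001, -1.0]]
ft_force: [0.6, -0.6, 0.2]
grip_width: 0.0854
```

```bash
python3 - <<'E'
from h import *
w=cam("wrist","w3"); s=cam("side"); crop(s,230,130,500,330,2.9,"s3")
plan([0.516,-0.289,0.1],Rt(0.062),10)
o=observe();print(o["tool_rot"].round(3),o["q"])
E
```

```text
from [ 0.5141 -0.2817  0.2036] rot [ 0.001 -0.001  0.003] dist [ 0.0019 -0.0073 -0.1036]
[[0.0,-0.0,0.0],[0.0,-0.0,0.0],[0.0,-0.0,0.0],[0.0,-0.0,0.0],[0.0,-0.0,0.0],[0.0,-0.0,0.0],[0.0,-0.0,0.0],[0.0,-0.0,0.0],[0.0,-0.0,0.0],[0.0,-0.0,0.0]]
[[0.0001,0.0007,0.0104],[0.0001,0.0007,0.0104],[0.0001,0.0007,0.0104],[0.0001,0.0007,0.0104],[0.0001,0.0007,0.0104],[0.0001,0.0007,0.0104],[0.0001,0.0007,0.0104],[0.0001,0.0007,0.0104],[0.0001,0.0007,0.0104],[0.0001,0.0007,0.0104]]
[[ 0.998  0.065  0.001]
 [ 0.065 -0.998 -0.001]
 [ 0.001  0.001 -1.   ]] [-4.02906575e+01  2.70640334e+01  7.22238930e+01  8.07928991e-03
  8.06257475e+01 -4.40357189e+01]
```

View pics/w3.png

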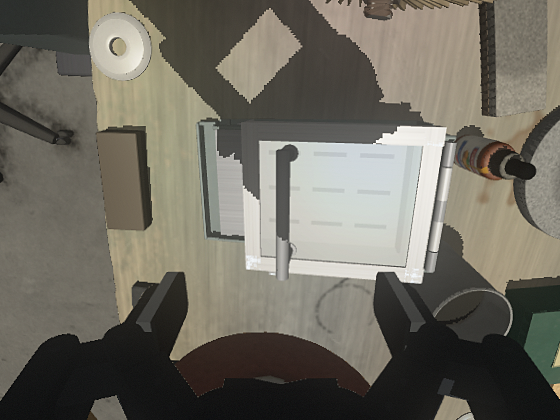

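View pics/s3.png

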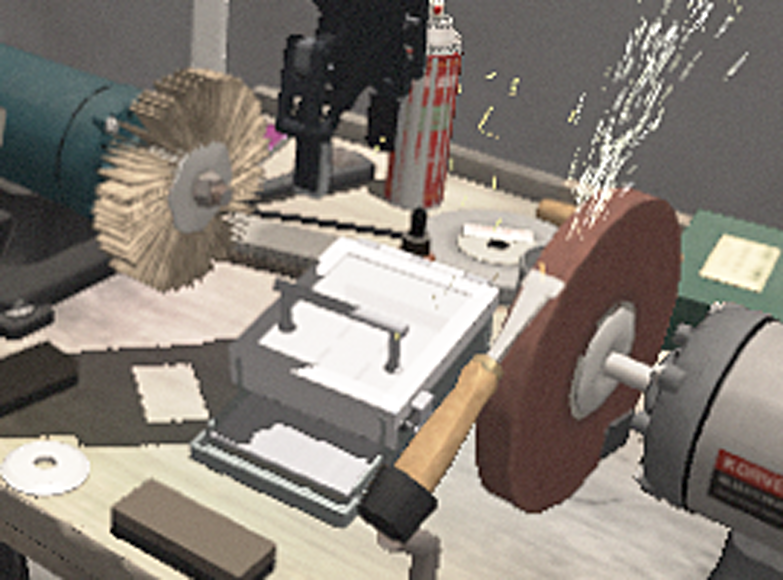

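>>> jog_arm(dr=[[0,0,0],[0,0,0],[0,0,0],[0,0,0],[0,0,0],[0,0,0],[0,0,0],[0,0,0],[0,0,0],[0,0,0]], slide=[[0,0.003,0.02],[0,0.003,0.02],[0,0.001,0.02],[0,0,0.02],[0,0,0.015],[0,0,0.008],[0,0,0],[0,0,0],[0,0,0],[0,0,0]], gripper=[1,1,1,1,1,1,0.2,-0.2,-0.6,-0.8], force=40)

```text
time_s: 4.75
position: [0.5147, -0.2901, 0.1001]
tool_rot: [[0.998, 0.064, 0.001], [0.064, -0.998, -0.001], [0.001, 0.001, -1.0]]
ft_force: [0.3, 0.1, -0.6]
grip_width: 0.0285
```

```bash
python3 - <<'E'
from h import *
s=cam("side"); crop(s,230,130,500,330,2.9,"s4")
o=observe();print(o["position"],o["grip_width"],o["ft_force"])
E
```

```text
[ 0.51464208 -0.29001957  0.09995497] 0.020251948912195845 [ 0.06681612 -0.93691352  0.02453636]
```

View pics/s4.png

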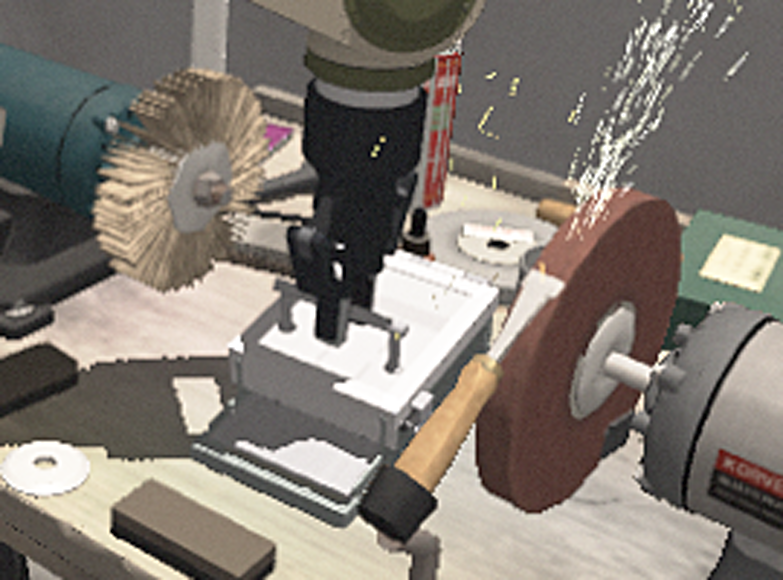

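>>> jog_arm(dr=[[0,0,0],[0,0,0],[0,0,0],[0,0,0],[0,0,0],[0,0,0],[0,0,0],[0,0,0],[0,0,0],[0,0,0]], slide=[[0,0,0],[0,0,0],[0,0,0],[0,0,0],[0,0,0],[0,0,0],[0,0,0],[0,0,0],[0,0,0],[0,0,0]], gripper=[-1,-1,-1,-1,-1,-1,-1,-1,-1,-1], force=40)

```text
time_s: 5.8
position: [0.5159, -0.29, 0.0999]
tool_rot: [[0.998, 0.064, 0.004], [0.064, -0.998, -0.001], [0.004, 0.001, -1.0]]
ft_force: [7.3, 2.1, -0.2]
grip_width: 0.0083
```

```bash
python3 - <<'E'
from h import *
a=np.linspace(.174,.174+1.6,21); x=-.1214*np.cos(a);z=.1214*np.sin(a)
print(json.dumps([[round(i,4),0,round(-j,4)] for i,j in zip(np.diff(x),np.diff(z))]))
E
```

```text
[[0.0021, 0, -0.0095], [0.0028, 0, -0.0093], [0.0035, 0, -0.009], [0.0043, 0, -0.0087], [0.0049, 0, -0.0084], [0.0056, 0, -0.0079], [0.0062, 0, -0.0075], [0.0068, 0, -0.0069], [0.0073, 0, -0.0064], [0.0078, 0, -0.0058], [0.0082, 0, -0.0051], [0.0086, 0, -0.0045], [0.009, 0, -0.0038], [0.0092, 0, -0.003], [0.0094, 0, -0.0023], [0.0096, 0, -0.0015], [0.0097, 0, -0.0007], [0.0097, 0, 0.0], [0.0097, 0, 0.0008], [0.0096, 0, 0.0016]]
```

>>> jog_arm(dr=[[0,0,0],[0,0,0],[0,0,0],[0,0,0],[0,0,0],[0,0,0],[0,0,0],[0,0,0],[0,0,0],[0,0,0]], slide=[[0.003,0,-0.0095],[0.003,0,-0.0095],[0.0036,0,-0.009],[0.0043,0,-0.0087],[0.005,0,-0.0084],[0.0056,0,-0.008],[0.0062,0,-0.0075],[0.0068,0,-0.007],[0.0073,0,-0.0064],[0.0078,0,-0.0058]], gripper=[-1,-1,-1,-1,-1,-1,-1,-1,-1,-1], force=50)

```text
time_s: 6.8
position: [0.565, -0.2869, 0.1818]
tool_rot: [[0.998, 0.063, -0.004], [0.063, -0.998, -0.001], [-0.004, 0.001, -1.0]]
ft_force: [-17.4, 0.2, 14.6]
grip_width: 0.008
```

```bash
python3 - <<'E'
from h import *
s=cam("side"); crop(s,230,100,500,300,2.9,"s5")
o=observe();print(o["position"],o["grip_width"],o["ft_force"],o["wrist_torque"])
E
```

```text
[ 0.56643293 -0.28686734  0.18292429] 0.008010332322149798 [-14.81005834   0.90340373  13.5632307 ] [-0.01501145  2.61994325  0.01156751]
```

View pics/s5.png

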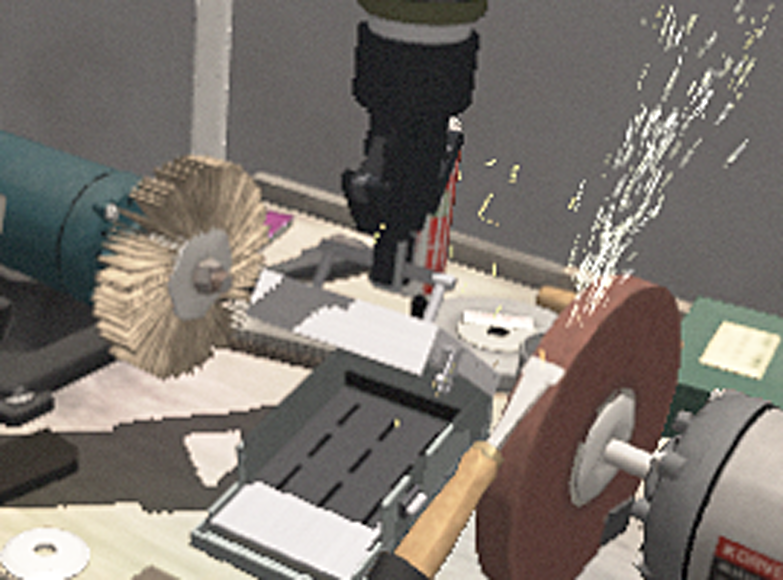

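>>> jog_arm(dr=[[0,0,0],[0,0,0],[0,0,0],[0,0,0],[0,0,0],[0,0,0],[0,0,0],[0,0,0],[0,0,0],[0,0,0]], slide=[[0.007,0,-0.0065],[0.0075,0,-0.006],[0.009,0,-0.004],[0.0092,0,-0.003],[0.0094,0,-0.0023],[0.0096,0,-0.0015],[0.0097,0,-0.0007],[0.0097,0,0],[0.0097,0,0.0008],[0.0096,0,0.0016]], gripper=[-1,-1,-1,-1,-1,-1,-1,-1,-1,-1], force=50)

```text
time_s: 7.85
position: [0.6575, -0.2812, 0.2035]
tool_rot: [[0.998, 0.063, 0.002], [0.063, -0.998, -0.003], [0.002, 0.003, -1.0]]
ft_force: [-2.6, -2.1, 6.2]
grip_width: 0.0081
```

```bash
python3 - <<'E'
from h import *
s=cam("side"); crop(s,230,100,500,300,2.9,"s6")
o=observe();print(o["position"],o["grip_width"],o["ft_force"],o["wrist_torque"])
E
```

```text
[ 0.658758   -0.28115484  0.20321254] 0.008012000349828827 [ 0.70104583 -1.98222295  5.58894183] [-0.3287323   0.23959108 -0.07343542]
```

View pics/s6.png

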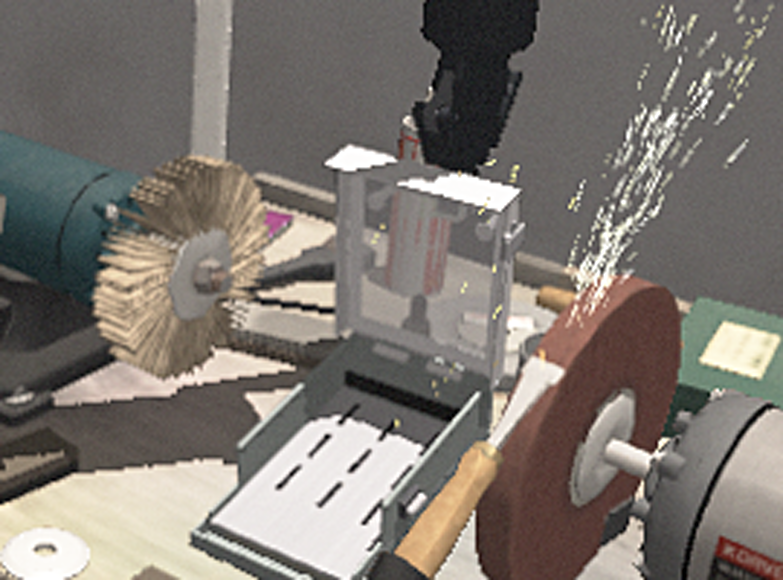

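>>> jog_arm(dr=[[0,0,0],[0,0,0],[0,0,0],[0,0,0],[0,0,0],[0,0,0],[0,0,0],[0,0,0],[0,0,0],[0,0,0]], slide=[[0,0,0],[0,0,0],[0,0,0],[0,0,0],[0,0,-0.01],[0,0,-0.02],[0,0,-0.025],[0,0,-0.025],[0,0,-0.025],[0,0,-0.025]], gripper=[-0.55,-0.55,-0.55,-0.55,-0.55,-0.55,-0.55,-0.55,-0.55,-0.55], force=20)

```text
time_s: 8.9
position: [0.6568, -0.2806, 0.3324]
tool_rot: [[0.998, 0.064, -0.0], [0.064, -0.998, 0.0], [-0.0, -0.0, -1.0]]
ft_force: [1.7, -0.5, -0.1]
grip_width: 0.0194
```

```bash
python3 - <<'E'
from h import *
s=cam("side"); crop(s,230,80,500,300,2.7,"s7")
o=observe();print(o["position"],o["grip_width"],o["ft_force"],o["wrist_torque"])
t=cam("top","t7")
E
```

```text
[ 0.65711608 -0.28087578  0.33713147] 0.01915437778487144 [0.83220043 0.87381674 4.76195956] [ 0.00093899  0.00287535 -0.0316047 ]
```

View pics/s7.png

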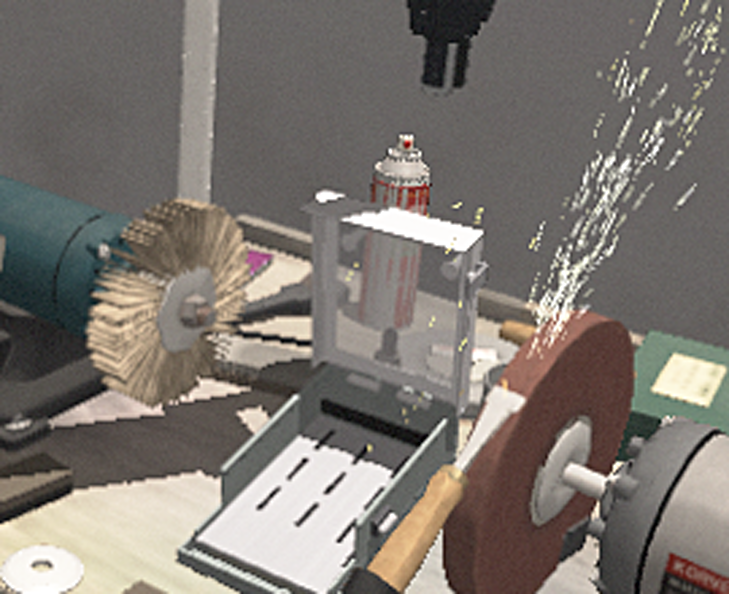

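View pics/t7.png

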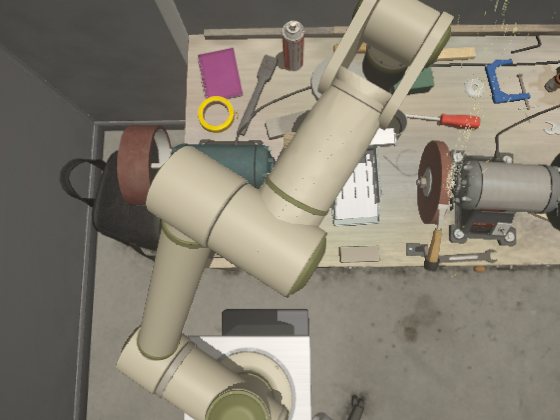

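>>> jog_arm(dr=[[0,0,0],[0,0,0],[0,0,0],[0,0,0],[0,0,0],[0,0,0],[0,0,0],[0,0,0],[0,0,0],[0,0,0]], slide=[[-0.03,0,0],[-0.03,0,0],[-0.03,0,0],[-0.03,-0.003,0.01],[-0.03,-0.003,0.01],[-0.03,-0.003,0.01],[-0.03,0,0.01],[-0.03,0,0.01],[-0.015,0,0.01],[0,0,0]], gripper=[0,0,0.4,0.4,0.4,0.4,0.4,0.4,0.4,0.4])

```text
time_s: 10.0
position: [0.4003, -0.2875, 0.2697]
tool_rot: [[0.998, 0.062, -0.002], [0.062, -0.998, 0.002], [-0.002, -0.002, -1.0]]
ft_force: [0.5, 0.1, 0.5]
grip_width: 0.0598
```

```bash
python3 - <<'E'
from h import *
import pickle
w=cam("wrist","w8");pickle.dump(w,open("w8.pkl","wb"))
o=observe();print(o["position"],o["grip_width"])
E
```

```text
[ 0.40151276 -0.28792473  0.27048202] 0.05946648655611098
```

View pics/w8.png

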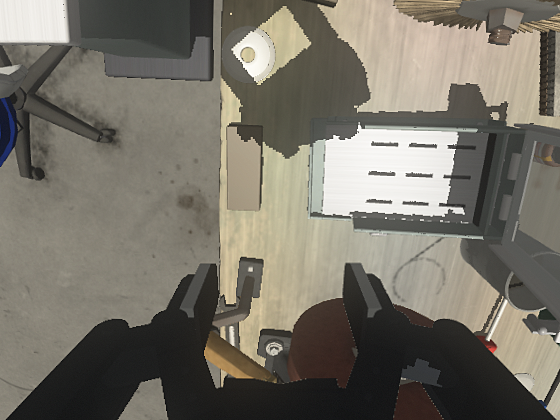

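```bash
python3 - <<'E'
from h import *
import pickle
w=pickle.load(open("w8.pkl","rb")); crop(w,215,100,535,250,2.5,"w8c")
t=cam("top"); crop(t,310,130,410,270,4,"t8c")
E
```

```text
(no output)
```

View pics/w8c.png

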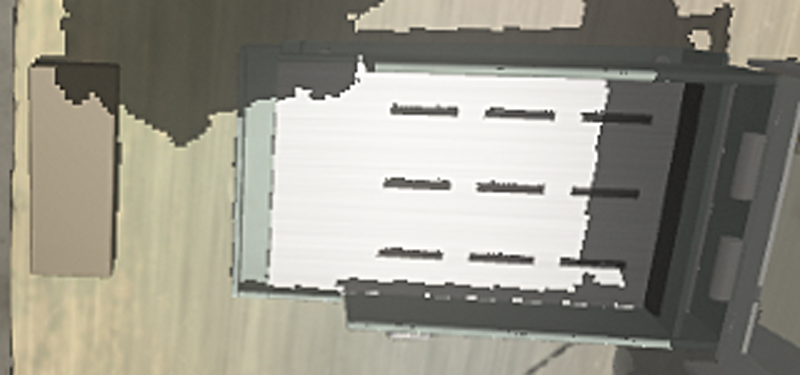

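View pics/t8c.png

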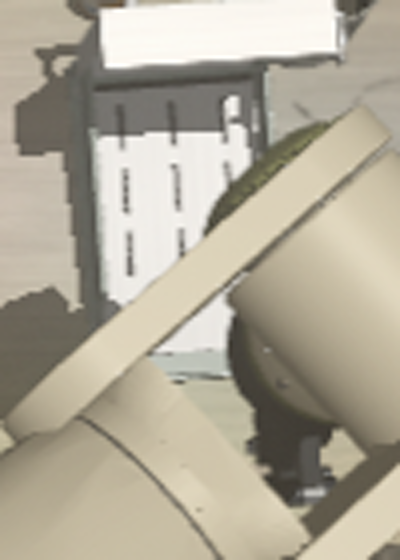

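```bash
python3 - <<'E'
from h import *
import pickle
w=pickle.load(open("w8.pkl","rb")); wc=lambda u,v:[215+u/2.5,100+v/2.5]
def pr(n,us,z):
    P=plane(w,[wc(*u) for u in us],z); print(n,P.round(4)[:,:2].tolist(),"mid",P.mean(0).round(4)[:2]); return P
pr("stopfoot",[(683,85),(647,308)],.042)
pr("low",[(276,100),(268,287)],.014)
pr("lip",[(243,46),(235,296)],.012)
pr("slot",[(385,183),(638,192)],.032)
pr("slotT",[(390,108),(652,119)],.032);pr("slotB",[(378,253),(626,264)],.032)
P=pr("c",[(30,66),(118,66),(112,276),(30,272)],.022)
# two-view height check for stone c using w2 & w8
w2=pickle.load(open("w2.pkl","rb")); wc2=lambda u,v:[210+u/2.4,100+v/2.4]
for a,b in [((30,272),(25,468)),((112,276),(85,470)),((30,66),(27,337))]:
    X,e=tri(w,wc(*a),w2,wc2(*b)); print(X.round(4),round(e,4))
# rack estimate from bar: 
yaw=.062;c,s=np.cos(yaw),np.sin(yaw)
O=np.array([.5165,-.289])+.109*np.array([c,s]);print("O from bar",O, "low",O-.172*np.array([c,s]),"lip",O-.190*np.array([c,s]))
E
```

```text
stopfoot [[0.6233, -0.2297], [0.6326, -0.3338]] mid [ 0.628  -0.2818]
low [[0.4496, -0.2528], [0.4552, -0.3446]] mid [ 0.4524 -0.2987]
lip [[0.4324, -0.2296], [0.4395, -0.3511]] mid [ 0.436  -0.2904]
slot [[0.5006, -0.2845], [0.6202, -0.2805]] mid [ 0.5604 -0.2825]
slotT [[0.498, -0.2506], [0.6187, -0.2466]] mid [ 0.5584 -0.2486]
slotB [[0.5022, -0.318], [0.6229, -0.3158]] mid [ 0.5626 -0.3169]
c [[0.3372, -0.2435], [0.3765, -0.2412], [0.3781, -0.3408], [0.3384, -0.3413]] mid [ 0.3576 -0.2917]
[ 0.3383 -0.3407  0.0236] 0.0007
[ 0.3786 -0.3415  0.0201] 0.0011
[ 0.3371 -0.244   0.0176] 0.0012
O from bar [ 0.62529057 -0.28224633] low [ 0.45362105 -0.2929035 ] lip [ 0.43565563 -0.29401878]
```

>>> jog_arm(dr=[[0,0,0.02],[0,0,0.02],[0,0,0.009],[0,0,0],[0,0,0],[0,0,0],[0,0,0],[0,0,0],[0,0,0],[0,0,0]], slide=[[-0.01,0,0.03],[-0.01,0,0.03],[-0.01,0.001,0.03],[-0.01,0.001,0.03],[-0.004,0,0.03],[0,0,0.03],[0,0,0.02],[0,0,0],[0,0,0],[0,0,0]], gripper=[0.4,0.4,0.4,0.4,0.4,0.4,0.4,0.4,0.4,0.4])

```text
time_s: 11.1
position: [0.359, -0.2922, 0.0719]
tool_rot: [[1.0, 0.015, 0.001], [0.015, -1.0, -0.002], [0.001, 0.002, -1.0]]
ft_force: [0.1, 0.3, 0.8]
grip_width: 0.0596
```

```bash
python3 - <<'E'
from h import *
w=cam("wrist","w9");s=cam("side","s9")
plan([0.3576,-0.2917,0.013],Rt(.014),1)
E
```

```text
from [ 0.3587 -0.2921  0.0718] rot [ 0.002 -0.001  0.001] dist [-0.0011  0.0004 -0.0588]
[[0.002,-0.001,0.001]]
[[-0.0012,-0.0005,0.0588]]
```

View pics/w9.png

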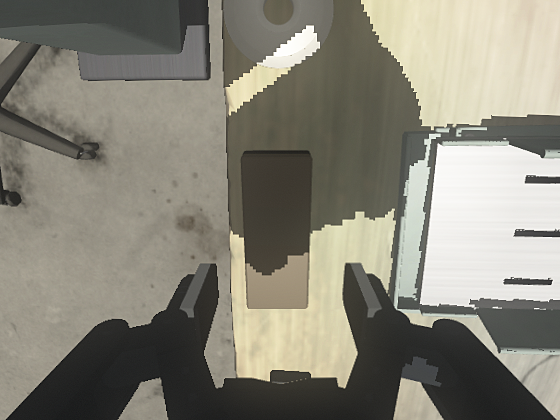

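View pics/s9.png

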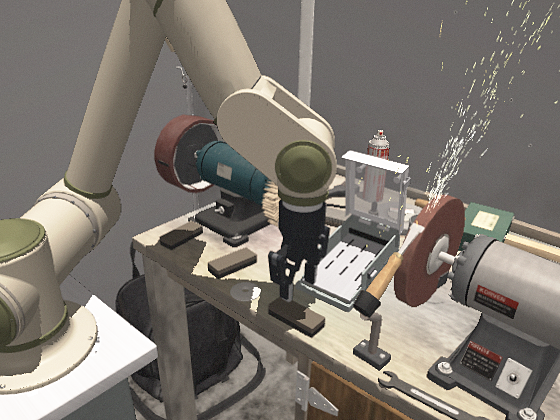

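>>> jog_arm(dr=[[0,0,0],[0,0,0],[0,0,0],[0,0,0],[0,0,0],[0,0,0],[0,0,0],[0,0,0],[0,0,0],[0,0,0]], slide=[[-0.001,0,0.02],[0,0,0.018],[0,0,0.012],[0,0,0.008],[0,0,0],[0,0,0],[0,0,0],[0,0,0],[0,0,0],[0,0,0]], gripper=[0.4,0.4,0.4,0.4,0.4,0.1,-0.2,-0.2,-0.2,-0.2], force=22)

```text
time_s: 12.2
position: [0.3575, -0.292, 0.0135]
tool_rot: [[1.0, 0.015, 0.001], [0.015, -1.0, -0.001], [0.001, 0.001, -1.0]]
ft_force: [0.2, 0.6, 7.5]
grip_width: 0.0394
```

>>> jog_arm(dr=[[0,0,0],[0,0,0],[0,0,0],[0,0,0],[0,0,0],[0,0,-0.02],[0,0.08,-0.02],[0,0.08,-0.008],[0,0,0],[0,0,0]], slide=[[0,0,-0.01],[0,0,-0.02],[0,0,-0.03],[0,0,-0.03],[0,0,-0.03],[0,0,-0.02],[0,0,0],[0,0,0],[0,0,0],[0,0,0]], gripper=[-0.2,-0.2,-0.2,-0.2,-0.2,-0.2,-0.2,-0.2,-0.2,-0.2])

```text
time_s: 13.2
position: [0.3568, -0.2916, 0.153]
tool_rot: [[0.986, 0.062, 0.157], [0.061, -0.998, 0.008], [0.157, 0.002, -0.988]]
ft_force: [0.4, -0.5, -2.7]
grip_width: 0.0396
```

```bash
cat >> h.py <<'E'
O=np.array([0.6265,-0.2805]);YAW=0.062;SL=0.16
def Rr(extra=0,turn=False):
    c,s=np.cos(YAW),np.sin(YAW);H=np.array([c,s,0]);a=SL+extra
    X=H*np.cos(a)+np.array([0,0,np.sin(a)]);Z=H*np.sin(a)-np.array([0,0,np.cos(a)])
    Y=np.cross(Z,X)
    if turn: return np.stack([Y,-X,Z],1) if turn==1 else np.stack([-Y,X,Z],1)
    return np.stack([X,Y,Z],1)
def rp(s,n,y=0):
    c,sn=np.cos(YAW),np.sin(YAW);H=np.array([c,sn,0]);L=np.array([-sn,c,0])
    N=-H*np.sin(SL)+np.array([0,0,np.cos(SL)]);U=H*np.cos(SL)+np.array([0,0,np.sin(SL)])
    return np.r_[O,.042]-s*U+n*N+y*L
def torack(P):
    c,sn=np.cos(YAW),np.sin(YAW);H=np.array([c,sn,0]);L=np.array([-sn,c,0])
    N=-H*np.sin(SL)+np.array([0,0,np.cos(SL)]);U=H*np.cos(SL)+np.array([0,0,np.sin(SL)])
    d=np.array(P)-np.r_[O,.042]; return np.array([-d@U,d@N,d@L])
E
python3 - <<'E'
from h import *
w=cam("wrist","w10");o=observe();print(o["grip_width"],o["ft_force"])
plan(rp(.09,.09),Rr(),1)
E
```

```text
0.03946538382879203 [ 0.71645906  0.4932766  -2.68419602]
from [ 0.3572 -0.2917  0.1529] rot [0.002 0.002 0.001] dist [ 0.1664  0.0048 -0.0364]
[[0.002,0.002,0.001]]
[[0.1585,0.0056,0.0622]]
```

View pics/w10.png

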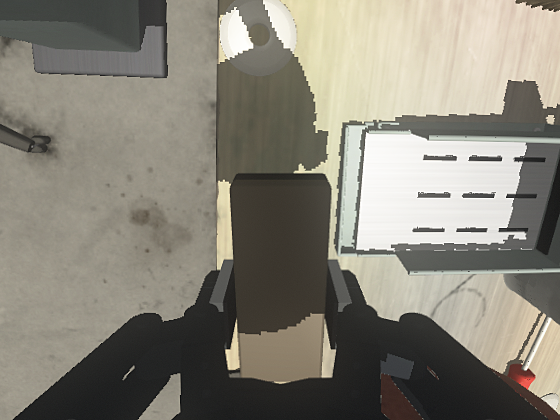

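>>> jog_arm(dr=[[0,0,0],[0,0,0],[0,0,0],[0,0,0],[0,0,0],[0,0,0],[0,0,0],[0,0,0],[0,0,0],[0,0,0]], slide=[[0.02,0,0],[0.025,0,0],[0.025,0.001,0.01],[0.025,0.001,0.01],[0.025,0.001,0.01],[0.02,0.001,0.01],[0.0185,0.001,0.01],[0,0.001,0.012],[0,0,0],[0,0,0]], gripper=[-0.2,-0.2,-0.2,-0.2,-0.2,-0.2,-0.2,-0.2,-0.2,-0.2])

```text
time_s: 14.25
position: [0.523, -0.287, 0.1164]
tool_rot: [[0.986, 0.063, 0.158], [0.062, -0.998, 0.009], [0.158, 0.001, -0.987]]
ft_force: [-0.2, -0.3, -1.8]
grip_width: 0.0393
```

```bash
python3 - <<'E'
from h import *
w=cam("wrist","w11");o=observe();print(o["grip_width"],o["ft_force"]); print(torack(o["position"]))
plan(rp(.09,.0145),Rr(),1)
crop(w,180,60,500,330,2.4,"w11c")
import pickle;pickle.dump((w,o),open("w11.pkl","wb"))
E
```

```text
0.03963999923799728 [ 0.50793145 -0.26605373 -1.295573  ]
[ 0.09038305  0.09052583 -0.00037744]
from [ 0.5231 -0.2873  0.117 ] rot [0.002 0.001 0.001] dist [ 0.0124  0.0012 -0.075 ]
[[0.002,0.001,0.001]]
[[0.0004,-0.0005,0.076]]
```

View pics/w11c.png

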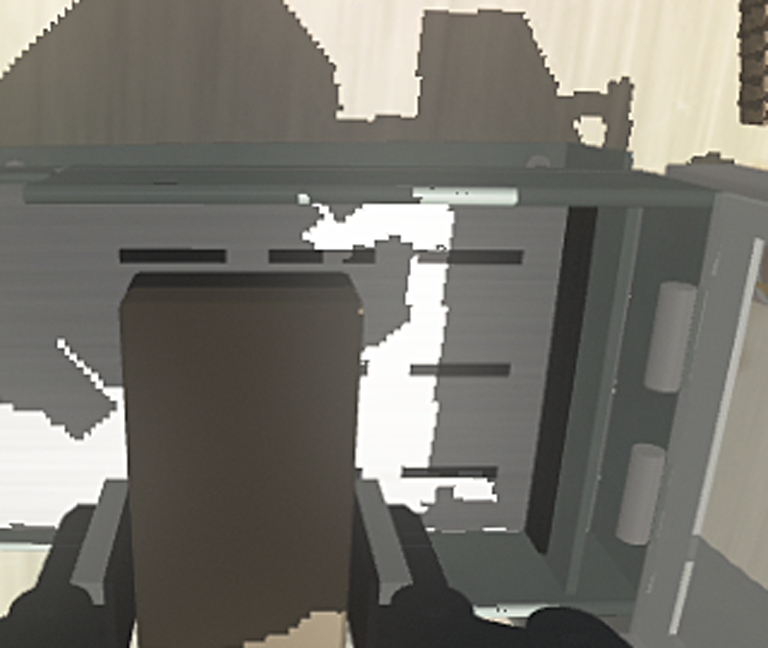

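```bash
python3 - <<'E'
from h import *
import pickle
w,o=pickle.load(open("w11.pkl","rb"))
wc=lambda u,v:[180+u/2.4,60+v/2.4]
def atn(us,n):
    C,D=ray(w,[wc(*u) for u in us]); N=rp(0,1)-rp(0,0); b=rp(0,n)
    k=((b-C)@N)/(D@N); return np.array([torack(C+d*x) for d,x in zip(D,k)]).round(4)
print("stone end (y should be ~.05)",atn([(130,307),(355,307)],.0905+.0085))
print("stone end bottom",atn([(135,272),(348,272)],.0905-.0135))
print("cheek top inner", atn([(300,203),(520,206)],.038))
print("slots",atn([(125,256),(520,257),(412,370),(508,370),(402,471),(496,471)],0.0))
print("stop foot",atn([(568,208),(527,545)],0.0))
print("right cheek",atn([(470,600),(300,600)],.038))
E
```

```text
stone end (y should be ~.05) [[0.1079 0.099  0.0487]
 [0.0721 0.099  0.0487]]
stone end bottom [[0.1099 0.077  0.0491]
 [0.0705 0.077  0.0492]]
cheek top inner [[0.0769 0.038  0.056 ]
 [0.0261 0.038  0.0557]]
slots [[ 0.1232  0.      0.0354]
 [ 0.0113  0.      0.0354]
 [ 0.0399  0.      0.0012]
 [ 0.0111  0.      0.0012]
 [ 0.0405  0.     -0.0322]
 [ 0.0111  0.     -0.0323]]
stop foot [[-0.0008  0.      0.0495]
 [-0.0022  0.     -0.0592]]
right cheek [[ 0.0273  0.038  -0.0522]
 [ 0.0742  0.038  -0.0519]]
```

>>> jog_arm(dr=[[0,0,0],[0,0,0],[0,0,0],[0,0,0],[0,0,0],[0,0,0],[0,0,0],[0,0,0],[0,0,0],[0,0,0]], slide=[[0,-0.002,0.005],[0,0,0.01],[0,0,0.015],[0,0,0.015],[0,0,0.01],[0,0,0.008],[0,0,0.006],[0,0,0.004],[0,0,0.002],[0,0,0]], gripper=[-0.2,-0.2,-0.2,-0.2,-0.2,-0.2,-0.2,-0.2,-0.2,-0.2])

```text
time_s: 15.3
position: [0.5355, -0.2847, 0.0428]
tool_rot: [[0.985, 0.063, 0.159], [0.062, -0.998, 0.008], [0.159, 0.002, -0.987]]
ft_force: [1.1, 1.0, -2.6]
grip_width: 0.0399
```

```bash
sed -i 's/^O=np.*;YAW/O=np.array([0.6275,-0.2793]);YAW/' h.py; python3 - <<'E'
from h import *
w=cam("wrist","w12");s=cam("side");crop(s,230,130,500,330,2.9,"s12");o=observe();print(o["grip_width"],o["ft_force"]); print(torack(o["position"]))
E
```

```text
0.03938854138572897 [ 0.39143823 -0.15155557 -2.42265946]
[0.09079486 0.01572835 0.00028161]
```

View pics/w12.png

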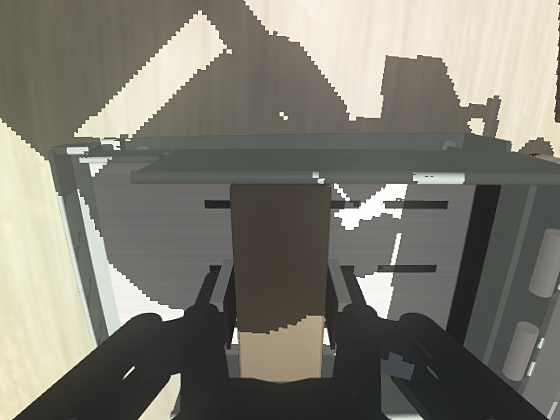

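View pics/s12.png

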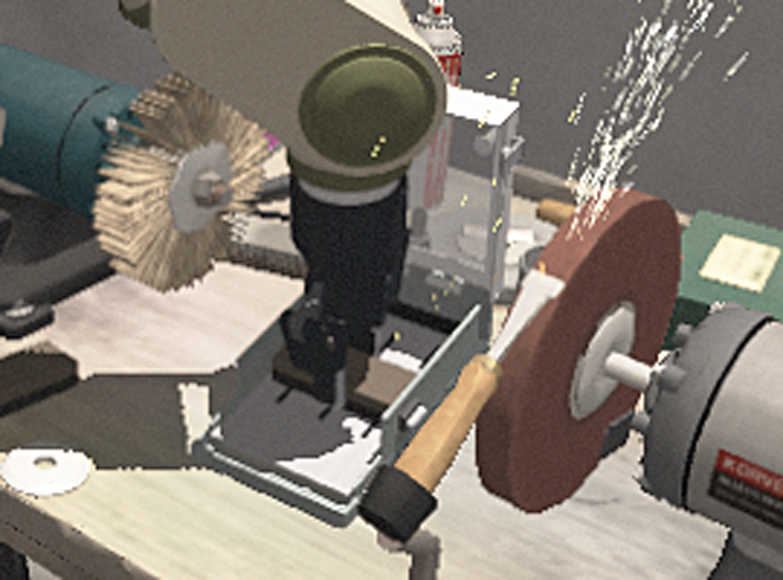

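>>> jog_arm(dr=[[0,0,0],[0,0,0],[0,0,0],[0,0,0],[0,0,0],[0,0,0],[0,0,0],[0,0,0],[0,0,0],[0,0,0]], slide=[[0,0,0.001],[0,0,0.001],[0,0,0],[0,0,0],[0,0,0],[0,0,0],[0,0,-0.01],[0,0,-0.02],[0,0,-0.03],[0,0,-0.03]], gripper=[-0.2,-0.2,-0.2,0,0.3,0.3,0.3,0.3,0.3,0.3])

```text
time_s: 16.4
position: [0.5211, -0.2853, 0.1311]
tool_rot: [[0.985, 0.063, 0.159], [0.062, -0.998, 0.008], [0.159, 0.002, -0.987]]
ft_force: [0.2, 0.7, -0.1]
grip_width: 0.0556
```

```bash
python3 - <<'E'
from h import *
w=cam("wrist","w13");o=observe();print(o["grip_width"],o["ft_force"]); print(torack(o["position"]))
plan(rp(.16,.06),Rr(0,1),1);plan(rp(.16,.06),Rr(0,2),1); print(o["q"])
E
```

```text
0.055535517677138616 [ 1.29445063 -1.0729891   4.90715847]
[ 0.08919774  0.10996256 -0.00074021]
from [ 0.5222 -0.2866  0.1363] rot [ 1.000e-03 -1.000e-02  1.573e+00] dist [-0.0619 -0.0031 -0.0606]
[[0.001,-0.01,1.573]]
[[-0.0711,-0.0013,0.0496]]
from [ 0.5222 -0.2866  0.1363] rot [ 1.000e-02  1.000e-03 -1.569e+00] dist [-0.0619 -0.0031 -0.0606]
[[0.01,0.001,-1.569]]
[[-0.0711,-0.0013,0.0496]]
[-42.91660216  28.66887867  82.33305442   7.41899266  62.32501569
 -49.61900805]
```

View pics/w13.png

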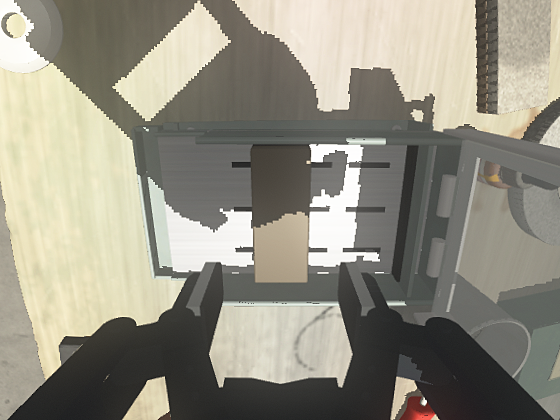

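```bash
python3 - <<'E'
from h import *
plan(rp(.16,.11),Rr(0,2),1)
plan(rp(.16,.11),Rr(0.3,2),14)
E
```

```text
from [ 0.5222 -0.2866  0.1363] rot [ 1.000e-02  1.000e-03 -1.569e+00] dist [-0.0698 -0.0036 -0.0112]
[[0.01,0.001,-1.569]]
[[-0.0708,-0.0009,-0.0004]]
from [ 0.5222 -0.2866  0.1363] rot [-0.225  0.237 -1.555] dist [-0.0698 -0.0036 -0.0112]
[[-0.016,0.017,-0.111],[-0.016,0.017,-0.111],[-0.016,0.017,-0.111],[-0.016,0.017,-0.111],[-0.016,0.017,-0.111],[-0.016,0.017,-0.111],[-0.016,0.017,-0.111],[-0.016,0.017,-0.111],[-0.016,0.017,-0.111],[-0.016,0.017,-0.111]]
[[-0.0051,-0.0001,-0.0],[-0.005,-0.0006,-0.0001],[-0.0049,-0.0012,-0.0002],[-0.0048,-0.0017,-0.0003],[-0.0045,-0.0022,-0.0004],[-0.0042,-0.0027,-0.0005],[-0.0039,-0.0031,-0.0007],[-0.0035,-0.0035,-0.0008],[-0.0031,-0.0039,-0.0009],[-0.0026,-0.0042,-0.001]]
[[-0.016,0.017,-0.111],[-0.016,0.017,-0.111],[-0.016,0.017,-0.111],[-0.016,0.017,-0.111]]
[[-0.0021,-0.0044,-0.0011],[-0.0016,-0.0046,-0.0012],[-0.0011,-0.0048,-0.0013],[-0.0005,-0.0048,-0.0014]]
```

>>> jog_arm(dr=[[0,0,0],[0,0,0],[0,0,-0.14],[0,0,-0.14],[0,0,-0.14],[0,0,-0.14],[0,0,-0.14],[0,0,-0.14],[0,0,-0.14],[0,0,-0.14]], slide=[[-0.03,0,0],[-0.04,0,0],[0,0,0],[0,0,0],[0,0,0],[0,0,0],[0,0,0],[0,0,0],[0,0,0],[0,0,0]], gripper=[0.2,0.2,0.2,0.2,0.2,0.2,0.2,0.2,0.2,0.2])

```text
time_s: 17.45
position: [0.4525, -0.2898, 0.119]
tool_rot: [[0.367, 0.916, 0.16], [0.928, -0.373, 0.008], [0.067, 0.145, -0.987]]
ft_force: [0.2, -0.1, -0.0]
grip_width: 0.0511
```

>>> jog_arm(dr=[[0,0,-0.14],[0,0,-0.14],[0,0,-0.14],[0,0,-0.03],[-0.1,0,0],[-0.1,0,0],[-0.1,0,0],[0,0,0],[0,0,0],[0,0,0]], slide=[[0,0,0],[0,0,0],[0,0,0],[0,0,0],[0,0,0],[0,0,0],[0,0,0],[0,0,0],[0,0,0],[0,0,0]], gripper=[0.2,0.2,0.2,0.2,0.2,0.2,0.2,0.2,0.2,0.2])

```text
time_s: 18.45
position: [0.4628, -0.2865, 0.1265]
tool_rot: [[-0.051, 0.904, 0.425], [0.999, 0.047, 0.02], [-0.002, 0.426, -0.905]]
ft_force: [0.4, 0.2, -0.4]
grip_width: 0.0512
```

```bash
python3 - <<'E'
from h import *
w=cam("wrist","w14");s=cam("side","s14");o=observe();print(o["grip_width"],o["ft_force"]); print(torack(o["position"]),o["q"])
plan(rp(.145,.02),Rr(.3,2),1)
E
```

```text
0.05134812121195701 [-0.26518291  0.33248557  1.10063305]
[0.14919028 0.10951547 0.00318003] [ -53.88761088   22.66959059  100.06423694   29.28069608   46.66681959
 -165.17772805]
from [ 0.4629 -0.2863  0.1263] rot [-0.02   0.006 -0.01 ] dist [ 0.0186 -0.002  -0.0877]
[[-0.02,0.006,-0.01]]
[[-0.0029,-0.0207,0.0872]]
```

View pics/w14.png

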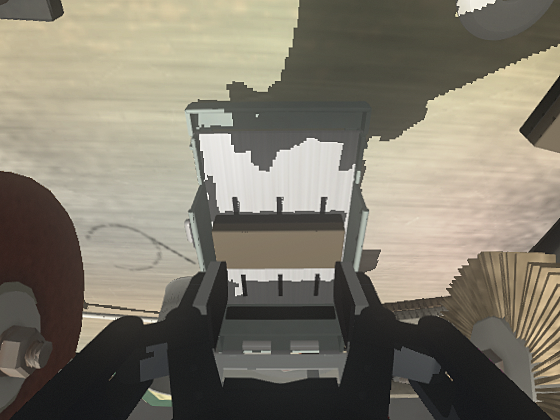

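View pics/s14.png

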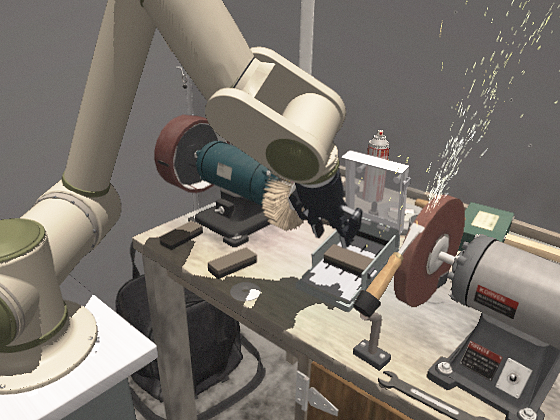

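>>> jog_arm(dr=[[0,0,0.14],[0,0,0.14],[0,0,0.14],[0,0,0.14],[0,0,0.14],[0,0,0.14],[0,0,0.14],[0,0,0.14],[0,0,0.14],[0,0,0.14]], slide=[[0,0,0],[0,0,0],[0,0,0],[0,0,0],[0,0,0],[0,0,0],[0,0,0],[0,0,0],[0,0,0],[0,0,0]], gripper=[0.2,0,-0.5,-1,-1,-1,-1,-1,-1,-1])

```text
time_s: 19.55
position: [0.4628, -0.2863, 0.1263]
tool_rot: [[0.883, 0.198, 0.426], [0.209, -0.978, 0.021], [0.42, 0.071, -0.905]]
ft_force: [-0.1, -1.0, 0.3]
grip_width: -0.0002
```

```bash
python3 - <<'E'
from h import *
o=observe();print(o["grip_width"],o["ft_force"]); print(torack(o["position"]),o["q"])
plan(rp(.145,.08),Rr(.3),1)
E
```

```text
-0.00021602080699370548 [-0.10626308 -0.96725359  0.29917756]
[0.14928045 0.10947917 0.00321257] [-53.8989216   22.66832654 100.08149777  29.30064343  46.66157361
 -84.63749275]
from [ 0.4628 -0.2863  0.1263] rot [0.004 0.02  0.155] dist [ 0.0091 -0.0027 -0.0284]
[[0.004,0.02,0.155]]
[[-0.0045,0.0024,0.0295]]
```

>>> jog_arm(dr=[[0,0.01,0.08],[0,0.01,0.075],[0,0,0],[0,0,0],[0,0,0],[0,0,0],[0,0,0],[0,0,0],[0,0,0],[0,0,0]], slide=[[0,0,0],[0,0,0],[-0.005,0.003,0.02],[-0.005,0,0.02],[-0.005,0,0.02],[-0.005,0,0.016],[-0.003,0,0.0125],[0,0,0],[0,0,0],[0,0,0]], gripper=[-1,-1,-1,-1,-1,-1,-1,-1,-1,-1])

```text
time_s: 20.55
position: [0.4818, -0.289, 0.0377]
tool_rot: [[0.893, 0.065, 0.445], [0.061, -0.998, 0.022], [0.445, 0.007, -0.895]]
ft_force: [-0.2, 0.2, 0.2]
grip_width: -0.0001
```

```bash
python3 - <<'E'
from h import *
s=cam("side");crop(s,230,130,500,330,2.9,"s15");w=cam("wrist","w15")
o=observe();print(o["grip_width"],o["ft_force"]); print(torack(o["position"]),o["q"])
plan(rp(.057,.018),Rr(.3),1)
E
```

```text
-3.001194182455227e-05 [0.92009725 0.44764884 0.78754153]
[ 0.1449065   0.0190027  -0.00059864] [-52.68763969  32.67500435 103.29679215  39.76507879  35.02583154
 -87.74921991]
from [ 0.4817 -0.2889  0.0377] rot [ 0.005 -0.001  0.006] dist [0.0867 0.006  0.013 ]
[[0.005,-0.001,0.006]]
[[0.0836,-0.0003,0.0271]]
```

View pics/s15.png

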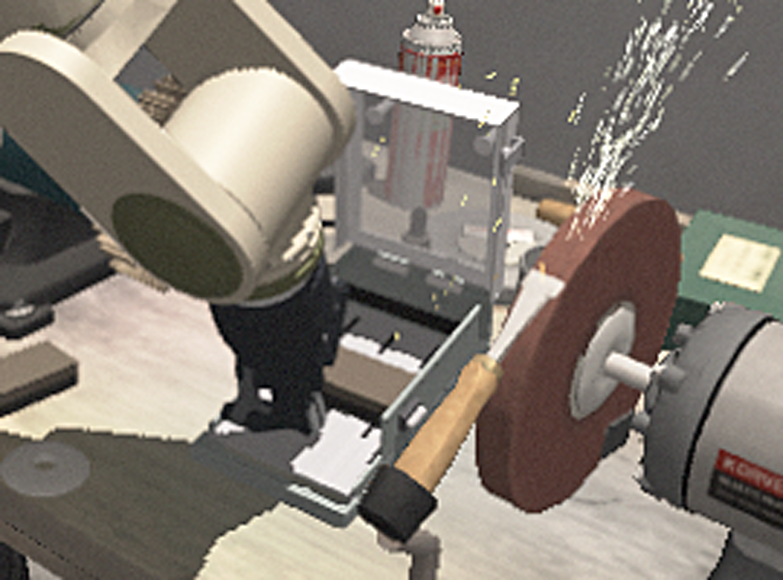

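View pics/w15.png

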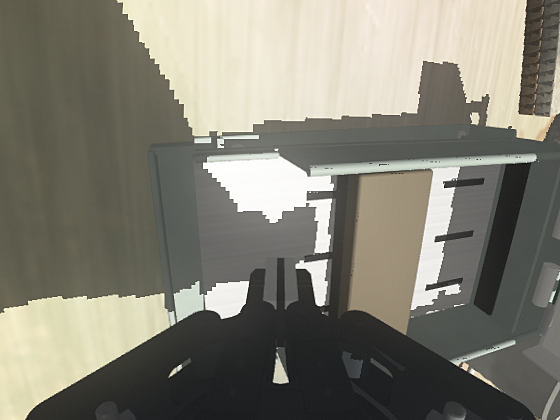

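```bash
python3 - <<'E'
from h import *
t=cam("top");crop(t,180,60,460,270,2.8,"t15")
E
```

```text
(no output)
```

View pics/t15.png

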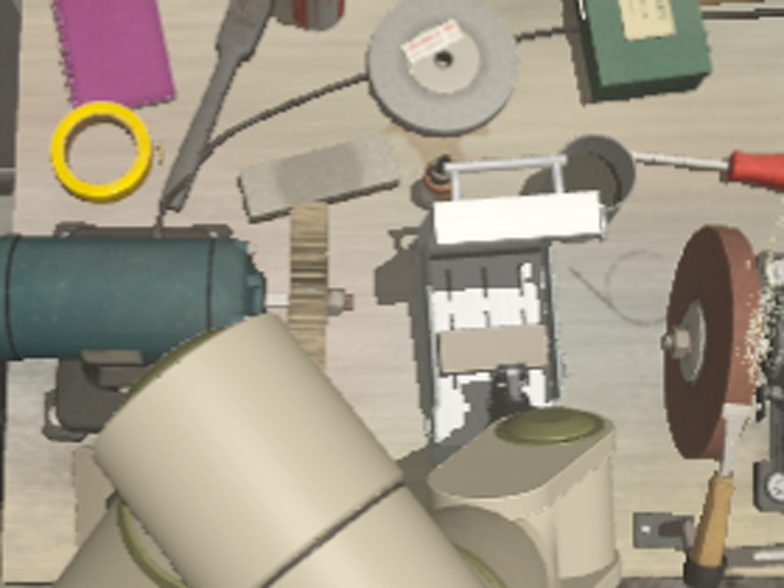

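>>> jog_arm(dr=[[0,0,0],[0,0,0],[0,0,0],[0,0,0],[0,0,0],[0,0,0],[0,0,0],[0,0,0],[0,0,0],[0,0,0]], slide=[[0.0095,0,0.003],[0.0095,0,0.003],[0.008,0,0.0025],[0.008,0,0.0025],[0.008,0,0.0025],[0.008,0,0.0025],[0.008,0,0.0025],[0.006,0,0.0019],[0.003,0,0.001],[0,0,0]], gripper=[-1,-1,-1,-1,-1,-1,-1,-1,-1,-1])

```text
time_s: 21.7
position: [0.5523, -0.284, 0.0479]
tool_rot: [[0.894, 0.065, 0.444], [0.061, -0.998, 0.023], [0.445, 0.006, -0.896]]
ft_force: [0.6, 0.0, 1.1]
grip_width: 0.0001
```

```bash
python3 - <<'E'
from h import *
s=cam("side");crop(s,230,130,500,330,2.9,"s16");w=cam("wrist","w16")
o=observe();print(o["grip_width"],o["ft_force"]); print(torack(o["position"]),o["q"])
plan(rp(.057,.018),Rr(.3),1)
E
```

```text
0.00027215488624355883 [ 0.0699695  -0.21792394  0.32650222]
[7.38347422e-02 1.77738490e-02 3.98544331e-05] [-46.05117764  35.05052875  94.05941     33.30013525  37.71720219
 -74.14478085]
from [ 0.5519 -0.284   0.0478] rot [ 0.004 -0.001  0.005] dist [0.0166 0.001  0.0029]
[[0.004,-0.001,0.005]]
[[0.0161,0.0001,0.0048]]
```

View pics/s16.png

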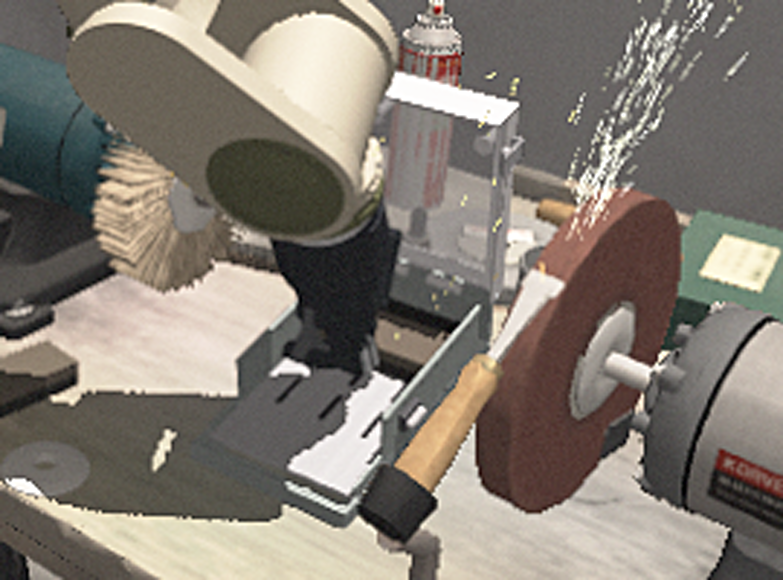

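View pics/w16.png

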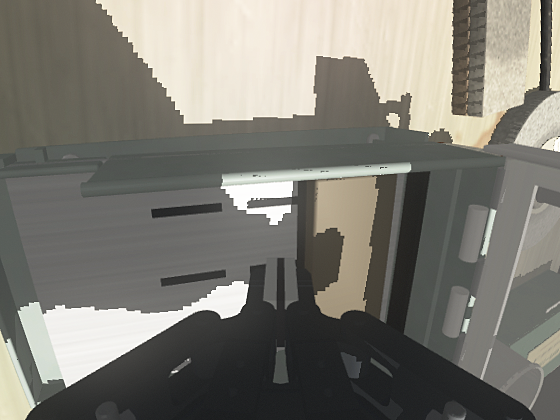

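>>> jog_arm(dr=[[0,0,0],[0,0,0],[0,0,0],[0,0,0],[0,0,0],[0,0,0],[0,0,0],[0,0,0],[0,0,0],[0,0,0]], slide=[[0.003,0,0.001],[0.003,0,0.001],[0.003,0,0.001],[0.002,0,0.0006],[0.001,0,0.0003],[0.001,0,0.0003],[0.0005,0,0],[0,0,0],[0,0,0],[0,0,0]], gripper=[-1,-1,-1,-1,-1,-1,-1,-1,-1,-1])

```text
time_s: 22.8
position: [0.5658, -0.2832, 0.0502]
tool_rot: [[0.894, 0.064, 0.444], [0.06, -0.998, 0.023], [0.445, 0.006, -0.896]]
ft_force: [-0.1, 0.3, -0.4]
grip_width: 0.0003
```

```bash
python3 - <<'E'
from h import *
w=cam("wrist","w17")
o=observe();print(o["grip_width"],o["ft_force"]); print(torack(o["position"]),o["q"])
E
```

```text
-0.00020559569173089344 [-0.81878304 -0.41841292 -0.6276055 ]
[ 5.97538953e-02  1.79290036e-02 -2.23846830e-05] [-44.89921793  35.57734663  92.10516047  32.0505779   38.41863649
 -71.65848927]
```

View pics/w17.png

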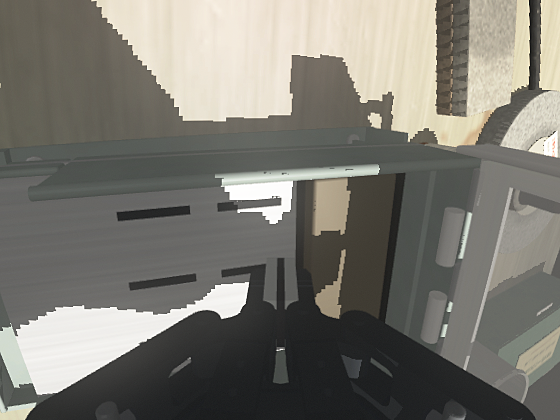

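Nearly at the stop, and the stone is still square. I'll use small steps with force checks.

>>> jog_arm(dr=[[0,0,0],[0,0,0],[0,0,0],[0,0,0],[0,0,0],[0,0,0],[0,0,0],[0,0,0],[0,0,0],[0,0,0]], slide=[[0.0008,0,0.0002],[0,0,0],[0.0008,0,0.0002],[0,0,0],[0.0005,0,0.0002],[0,0,0],[0.0005,0,0.0002],[0,0,0],[0,0,0],[0,0,0]], gripper=[-1,-1,-1,-1,-1,-1,-1,-1,-1,-1])

```text
time_s: 23.85
position: [0.5685, -0.283, 0.0506]
tool_rot: [[0.894, 0.064, 0.444], [0.061, -0.998, 0.023], [0.445, 0.006, -0.896]]
ft_force: [-1.1, 0.1, -1.2]
grip_width: -0.0
```

>>> jog_arm(dr=[[0,0,0],[0,0,0],[0,0,0],[0,0,0],[0,0,0],[0,0,0],[0,0,0],[0,0,0],[0,0,0],[0,0,0]], slide=[[0.0005,0,0.0002],[0,0,0],[0.0005,0,0.0002],[0,0,0],[0.0005,0,0],[0,0,0],[0,0,0],[0,0,0],[0,0,0],[0,0,0]], gripper=[-1,-1,-1,-1,-1,-1,-1,-1,-1,-1])

```text
time_s: 24.85
position: [0.5696, -0.2827, 0.0507]
tool_rot: [[0.894, 0.065, 0.443], [0.06, -0.998, 0.024], [0.444, 0.006, -0.896]]
ft_force: [-4.8, -0.1, -0.5]
grip_width: -0.0
```

```bash
python3 - <<'E'
from h import *
w=cam("wrist"); crop(w,200,120,480,330,2.8,"w18")
o=observe();print(o["ft_force"]); print(torack(o["position"]))
E
```

```text
[-4.89204173  0.09231242 -0.25197207]
[0.05581474 0.01784683 0.0001896 ]
```

View pics/w18.png

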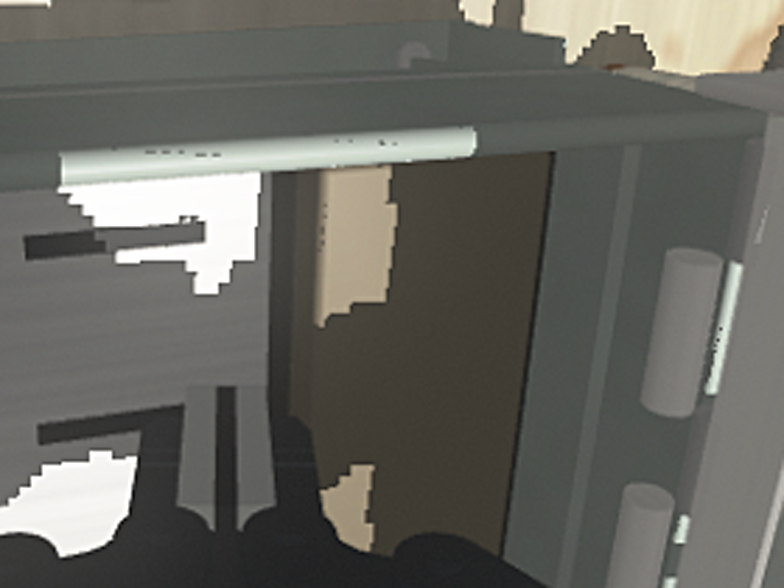

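>>> jog_arm(dr=[[0,0,0],[0,0,0],[0,0,0],[0,0,0],[0,0,0],[0,0,0],[0,-0.1,0],[0,-0.12,0],[0,-0.12,0],[0,-0.12,0]], slide=[[-0.01,0,-0.005],[-0.02,0,-0.01],[-0.03,0,-0.02],[-0.03,0,-0.03],[0,0,-0.04],[0,0,-0.04],[0,-0.01,-0.02],[0,-0.02,-0.01],[0,-0.03,0],[0,-0.03,0]], gripper=[-1,-1,-1,-0.5,0,0.4,0.4,0.4,0.4,0.4])

```text
time_s: 25.9
position: [0.4074, -0.2024, 0.169]
tool_rot: [[0.998, 0.063, -0.0], [0.063, -0.998, -0.01], [-0.001, 0.01, -1.0]]
ft_force: [-0.9, 0.3, -0.6]
grip_width: 0.0596
```

```bash
python3 - <<'E'
from h import *
plan([.39,-.13,.25],Rt(1.42),10)
t=cam("top","t19")
E
```

```text
from [ 0.4074 -0.2024  0.169 ] rot [ 0.008  0.008 -1.357] dist [-0.0174  0.0724  0.081 ]
[[0.001,0.001,-0.136],[0.001,0.001,-0.136],[0.001,0.001,-0.136],[0.001,0.001,-0.136],[0.001,0.001,-0.136],[0.001,0.001,-0.136],[0.001,0.001,-0.136],[0.001,0.001,-0.136],[0.001,0.001,-0.136],[0.001,0.001,-0.136]]
[[-0.0013,-0.0073,-0.0082],[-0.0003,-0.0074,-0.0082],[0.0007,-0.0073,-0.0082],[0.0017,-0.0072,-0.0082],[0.0027,-0.0069,-0.0082],[0.0036,-0.0065,-0.0081],[0.0044,-0.0059,-0.0081],[0.0052,-0.0053,-0.0081],[0.0059,-0.0045,-0.0081],[0.0064,-0.0037,-0.0081]]
```

View pics/t19.png

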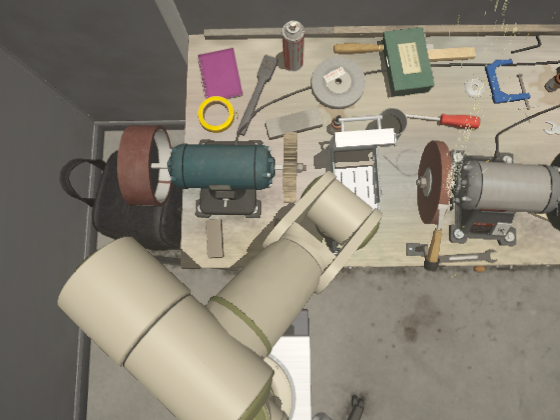

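>>> jog_arm(dr=[[0,0,-0.136],[0,0,-0.136],[0,0,-0.136],[0,0,-0.136],[0,0,-0.136],[0,0,-0.136],[0,0,-0.136],[0,0,-0.136],[0,0,-0.136],[0,0,-0.136]], slide=[[-0.001,-0.007,-0.008],[0,-0.007,-0.008],[0.001,-0.007,-0.008],[0.002,-0.007,-0.008],[0.003,-0.007,-0.008],[0.004,-0.0065,-0.008],[0.0045,-0.006,-0.008],[0.005,-0.005,-0.008],[0.006,-0.0045,-0.008],[0.0065,-0.004,-0.008]], gripper=[0.4,0.4,0.4,0.4,0.4,0.4,0.4,0.4,0.4,0.4])

```text
time_s: 26.95
position: [0.3916, -0.1302, 0.2477]
tool_rot: [[0.14, 0.99, 0.003], [0.99, -0.14, -0.006], [-0.006, 0.004, -1.0]]
ft_force: [0.1, -0.3, 1.1]
grip_width: 0.0599
```

```bash
python3 - <<'E'
from h import *
w=cam("wrist","w20")
import pickle;pickle.dump(w,open("w20.pkl","wb"));o=observe();print(o["position"],o["q"])
E
```

```text
[ 0.39164164 -0.1295445   0.24885137] [ -34.74372204    7.34942779   93.5449853    -0.17749867   78.65765356
 -117.0669842 ]
```

View pics/w20.png

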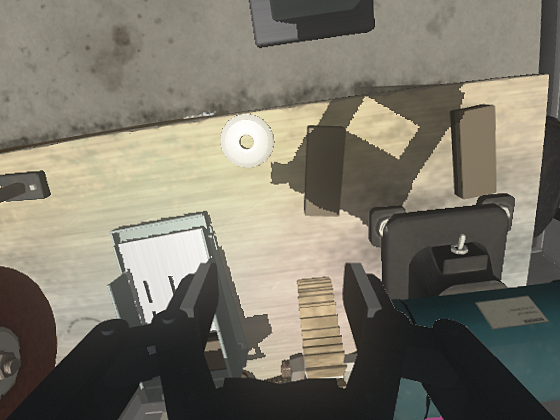

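```bash
python3 - <<'E'
from h import *
import pickle
w=pickle.load(open("w20.pkl","rb")); crop(w,280,90,520,230,3.3,"w20c")
E
```

```text
(no output)
```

View pics/w20c.png

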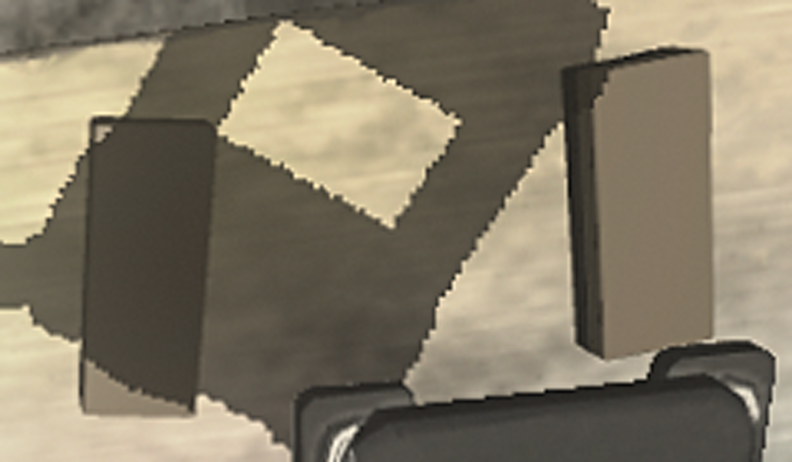

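```bash
python3 - <<'E'
from h import *
import pickle
w=pickle.load(open("w20.pkl","rb")); wc=lambda u,v:[280+u/3.3,90+v/3.3]
for n,cs in dict(b=[(91,120),(216,122),(194,414),(82,411)],a=[(592,74),(709,52),(711,338),(605,357)]).items():
    P=plane(w,[wc(*x) for x in cs],.022); print(n,P.mean(0).round(4),[round(float(np.linalg.norm(P[i]-P[(i+1)%4])),4) for i in range(4)])
    d1=P[3]-P[0];d2=P[2]-P[1];print(P.round(4)[:,:2].tolist(), np.arctan2(d1[1],d1[0]).round(3),np.arctan2(d2[1],d2[0]).round(3))
E
```

```text
b [ 0.3991 -0.0843  0.022 ] [0.0399, 0.0995, 0.039, 0.0989]
[[0.3471, -0.0965], [0.3531, -0.0571], [0.4514, -0.0725], [0.4449, -0.111]] -0.147 -0.156
a [0.4009 0.0873 0.022 ] [0.0389, 0.0978, 0.038, 0.0972]
[[0.3535, 0.0645], [0.351, 0.1033], [0.4487, 0.1096], [0.4504, 0.0716]] 0.073 0.064
```

>>> jog_arm(dr=[[0,0,0.01],[0,0,0],[0,0,0],[0,0,0],[0,0,0],[0,0,0],[0,0,0],[0,0,0],[0,0,0],[0,0,0]], slide=[[0.01,0,0.02],[0.018,0.001,0.025],[0.018,0,0.025],[0,0,0.025],[0,0,0.025],[0,0,0.025],[0,0,0.02],[0,0,0.015],[0,0,0],[0,0,0]], gripper=[0.4,0.4,0.4,0.4,0.4,0.4,0.4,0.4,0.4,0.4])

```text
time_s: 28.0
position: [0.3998, -0.0864, 0.0671]
tool_rot: [[0.157, 0.988, 0.002], [0.988, -0.157, -0.006], [-0.006, 0.003, -1.0]]
ft_force: [-0.2, -0.0, -0.2]
grip_width: 0.0596
```

```bash
python3 - <<'E'
from h import *
w=cam("wrist","w21");plan([.399,-.0845,.0135],Rt(1.42),1)
import pickle;pickle.dump(w,open("w21.pkl","wb"))
E
```

```text
from [ 0.4    -0.0865  0.0674] rot [ 0.004  0.006 -0.007] dist [-0.001   0.002  -0.0539]
[[0.004,0.006,-0.007]]
[[0.0021,-0.0015,0.0539]]
```

View pics/w21.png

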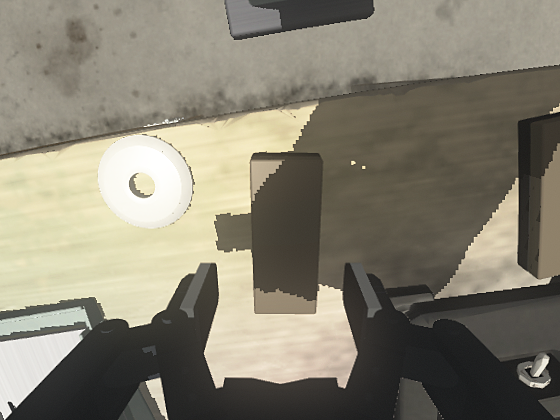

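>>> jog_arm(dr=[[0,0.005,-0.005],[0,0,0],[0,0,0],[0,0,0],[0,0,0],[0,0,0],[0,0,0],[0,0,0],[0,0,0],[0,0,0]], slide=[[0.002,-0.0015,0.015],[0,0,0.018],[0,0,0.013],[0,0,0.0075],[0,0,0],[0,0,0],[0,0,0],[0,0,0],[0,0,0],[0,0,0]], gripper=[0.4,0.4,0.4,0.4,0.4,0.1,-0.2,-0.2,-0.2,-0.2], force=22)

```text
time_s: 29.05
position: [0.3988, -0.0843, 0.014]
tool_rot: [[0.151, 0.989, 0.003], [0.989, -0.151, -0.002], [-0.002, 0.004, -1.0]]
ft_force: [-0.6, 0.1, 8.0]
grip_width: 0.0394
```

>>> jog_arm(dr=[[0,0,0],[0,0,0],[0,0,0],[0,0,0],[0,0,0],[0,0,0],[0,0,0],[0,0,0],[0,0,0],[0,0,0]], slide=[[0,0,-0.01],[0,0,-0.02],[0,0,-0.03],[0,0,-0.03],[0,-0.01,-0.03],[0,-0.01,-0.02],[-0.02,0,0],[-0.02,0,0],[-0.02,0,0],[-0.02,0,0]], gripper=[-0.2,-0.2,-0.2,-0.2,-0.2,-0.2,-0.2,-0.2,-0.2,-0.2])

```text
time_s: 30.05
position: [0.3658, -0.1605, 0.1535]
tool_rot: [[0.151, 0.989, 0.002], [0.989, -0.151, -0.001], [-0.001, 0.002, -1.0]]
ft_force: [-0.0, 0.2, -3.6]
grip_width: 0.0396
```

```bash
python3 - <<'E'
from h import *
w=cam("wrist","w22");s=cam("side","s22");o=observe();print(o["position"],o["ft_force"],o["grip_width"])
plan(rp(.16,.13),Rr(),12)
E
```

```text
[ 0.3660571  -0.16159253  0.15346917] [-0.24671517  0.86613437 -2.24282195] 0.039401808259081246
from [ 0.3661 -0.1616  0.1535] rot [-0.105  0.134  1.352] dist [ 0.0831 -0.1288 -0.0086]
[[-0.009,0.011,0.113],[-0.009,0.011,0.113],[-0.009,0.011,0.113],[-0.009,0.011,0.113],[-0.009,0.011,0.113],[-0.009,0.011,0.113],[-0.009,0.011,0.113],[-0.009,0.011,0.113],[-0.009,0.011,0.113],[-0.009,0.011,0.113]]
[[-0.0095,0.0085,0.0008],[-0.0085,0.0095,0.0007],[-0.0074,0.0104,0.0007],[-0.0062,0.0112,0.0007],[-0.0049,0.0118,0.0008],[-0.0036,0.0123,0.0008],[-0.0022,0.0126,0.0009],[-0.0008,0.0127,0.001],[0.0006,0.0127,0.0011],[0.0021,0.0126,0.0013]]
[[-0.009,0.011,0.113],[-0.009,0.011,0.113]]
[[0.0034,0.0122,0.0014],[0.0048,0.0118,0.0015]]
```

View pics/w22.png

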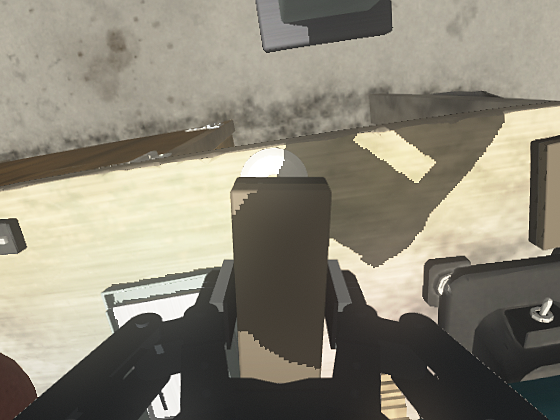

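View pics/s22.png

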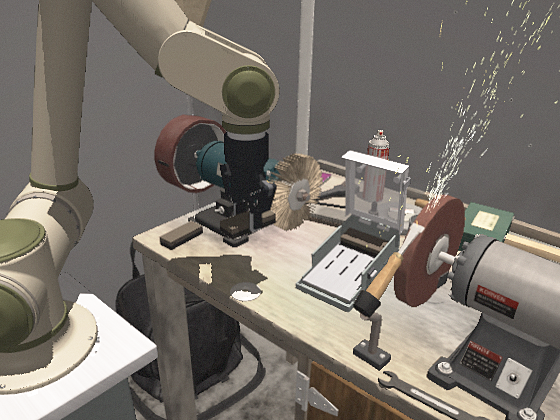

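>>> jog_arm(dr=[[0,0,0.136],[0,0,0.136],[0,0,0.136],[0,0,0.136],[0,0,0.136],[0,0,0.136],[0,0,0.136],[0,0,0.136],[0,0,0.136],[0,0,0.134]], slide=[[-0.0095,0.0085,0],[-0.0085,0.0095,0],[-0.0074,0.0104,0],[-0.006,0.011,0],[-0.005,0.012,0],[-0.0036,0.012,0],[-0.002,0.0126,0],[0,0.0127,0],[0.001,0.0127,0],[0.002,0.0126,0]], gripper=[-0.2,-0.2,-0.2,-0.2,-0.2,-0.2,-0.2,-0.2,-0.2,-0.2])

```text
time_s: 31.15
position: [0.4248, -0.2723, 0.1535]
tool_rot: [[0.998, 0.056, 0.001], [0.056, -0.998, -0.0], [0.001, 0.0, -1.0]]
ft_force: [0.1, -0.5, -3.4]
grip_width: 0.0398
```

```bash
python3 - <<'E'
from h import *
plan(rp(.09,.09),Rr(),1)
plan(rp(.09,.09),Rr(),10)
E
```

```text
from [ 0.4248 -0.2723  0.1535] rot [ 0.001  0.159 -0.006] dist [ 0.0997 -0.0134 -0.0369]
[[0.001,0.159,-0.006]]
[[0.0987,0.019,0.0371]]
from [ 0.4248 -0.2723  0.1535] rot [ 0.001  0.159 -0.006] dist [ 0.0997 -0.0134 -0.0369]
[[0.0,0.016,-0.001],[0.0,0.016,-0.001],[0.0,0.016,-0.001],[0.0,0.016,-0.001],[0.0,0.016,-0.001],[0.0,0.016,-0.001],[0.0,0.016,-0.001],[0.0,0.016,-0.001],[0.0,0.016,-0.001],[0.0,0.016,-0.001]]
[[0.0099,0.0019,0.0037],[0.0098,0.0019,0.0039],[0.0097,0.0019,0.004],[0.0097,0.0019,0.0042],[0.0096,0.0019,0.0043],[0.0095,0.0019,0.0045],[0.0095,0.0019,0.0046],[0.0094,0.0019,0.0048],[0.0093,0.0019,0.0049],[0.0092,0.002,0.0051]]
```

>>> jog_arm(dr=[[0,0.032,-0.002],[0,0.032,-0.002],[0,0.032,-0.002],[0,0.032,0],[0,0.032,0],[0,0,0],[0,0,0],[0,0,0],[0,0,0],[0,0,0]], slide=[[0.01,0.002,0],[0.012,0.002,0.002],[0.012,0.002,0.004],[0.012,0.002,0.006],[0.012,0.003,0.007],[0.012,0.003,0.008],[0.012,0.003,0.008],[0.01,0.002,0.007],[0.003,0,0.003],[0,0,0]], gripper=[-0.2,-0.2,-0.2,-0.2,-0.2,-0.2,-0.2,-0.2,-0.2,-0.2])

```text
time_s: 32.15
position: [0.5264, -0.2848, 0.1182]
tool_rot: [[0.985, 0.068, 0.16], [0.067, -0.998, 0.01], [0.16, 0.001, -0.987]]
ft_force: [-0.5, -0.1, -2.3]
grip_width: 0.0397
```

```bash
python3 - <<'E'
from h import *
w=cam("wrist","w23");o=observe();print(o["grip_width"],o["ft_force"]); print(torack(o["position"]))
plan(rp(.09,.0145),Rr(),1)
crop(w,180,60,500,330,2.4,"w23c")
import pickle;pickle.dump((w,o),open("w23.pkl","wb"))
E
```

```text
0.03967246653364829 [-1.16675195  0.08800603 -2.38442172]
[0.08810956 0.09183275 0.00067113]
from [ 0.526  -0.2849  0.1186] rot [ 0.    -0.001  0.006] dist [ 0.0105 -0.     -0.0766]
[[0.0,-0.001,0.006]]
[[-0.002,0.0006,0.0773]]
```

View pics/w23c.png

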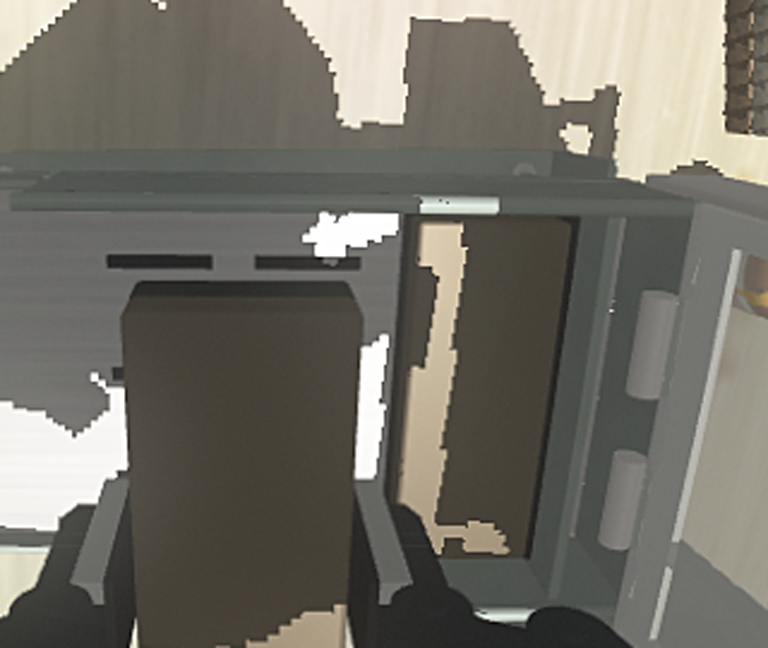

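```bash
cat >> h.py <<'E'
def atn(w,uv,n):
    C,D=ray(w,uv); N=rp(0,1)-rp(0,0); b=rp(0,n)
    k=((b-C)@N)/(D@N); return np.array([torack(C+d*x) for d,x in zip(D,k)]).round(4)
E
python3 - <<'E'
from h import *
import pickle
w,o=pickle.load(open("w23.pkl","rb"))
wc=lambda *L:[[180+u/2.4,60+v/2.4] for u,v in L]
n=torack(o["position"])[1]
print("stone end top",atn(w,wc((125,317),(358,317)),n+.0085),"bottom",atn(w,wc((135,283),(350,283)),n-.0135))
print("cheek", atn(w,wc((300,210),(500,212)),.038))
print("first stone low edge top, high edge",atn(w,wc((418,222),(398,500),(572,222),(530,555)),.022), "foot low",atn(w,wc((404,216),(388,490)),0))
print("slots",atn(w,wc((107,261),(360,263)),0.0))
E
```

```text
stone end top [[0.1063 0.1003 0.0477]
 [0.0691 0.1003 0.048 ]] bottom [[0.1075 0.0783 0.0478]
 [0.0675 0.0783 0.048 ]]
cheek [[0.0742 0.038  0.0552]
 [0.0276 0.038  0.0552]]
first stone low edge top, high edge [[ 0.0431  0.022   0.0499]
 [ 0.0426  0.022  -0.0296]
 [ 0.0035  0.022   0.0504]
 [ 0.0018  0.022  -0.0481]] foot low [[ 0.0422  0.      0.0478]
 [ 0.041   0.     -0.0385]]
slots [[0.1259 0.     0.0344]
 [0.0539 0.     0.0342]]
```

>>> jog_arm(dr=[[0,0,0.005],[0,0,0],[0,0,0],[0,0,0],[0,0,0],[0,0,0],[0,0,0],[0,0,0],[0,0,0],[0,0,0]], slide=[[-0.005,-0.0025,0.005],[0,0,0.01],[0,0,0.015],[0,0,0.015],[0,0,0.01],[0,0,0.008],[0,0,0.006],[0,0,0.005],[0,0,0.0025],[0,0,0]], gripper=[-0.2,-0.2,-0.2,-0.2,-0.2,-0.2,-0.2,-0.2,-0.2,-0.2])

```text
time_s: 33.2
position: [0.5333, -0.2823, 0.0425]
tool_rot: [[0.985, 0.063, 0.161], [0.062, -0.998, 0.009], [0.161, 0.001, -0.987]]
ft_force: [0.3, 0.2, -3.3]
grip_width: 0.0395
```

```bash
python3 - <<'E'
from h import *
w=cam("wrist","w24");o=observe();print(o["grip_width"],o["ft_force"]); print(torack(o["position"]))
E
```

```text
0.039775130467057176 [-0.1366061   0.05494386 -2.52213594]
[0.09284347 0.0157793  0.00278082]
```

View pics/w24.png

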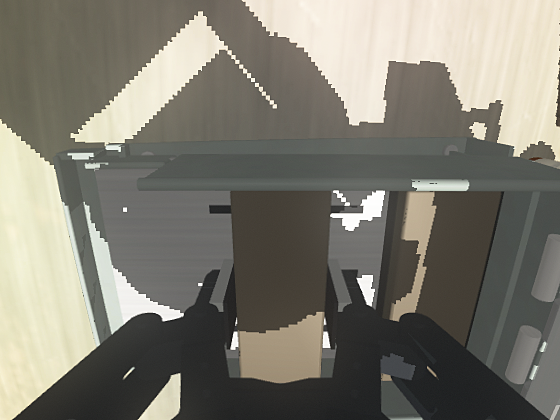

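>>> jog_arm(dr=[[0,0,0],[0,0,0],[0,0,0],[0,0,0],[0,0,0],[0,0,0],[0,0,0],[0,0,0],[0,0,0],[0,0,0]], slide=[[0,0,0.001],[0,0,0.001],[0,0,0],[0,0,0],[0,0,0],[0,0,0],[0,0,-0.01],[0,0,-0.02],[-0.02,0,-0.02],[-0.04,0,0]], gripper=[-0.2,-0.2,-0.2,0,0.25,0.25,0.25,0.25,0.25,-0.2])

```text
time_s: 34.25
position: [0.468, -0.2876, 0.0835]
tool_rot: [[0.984, 0.064, 0.166], [0.065, -0.998, 0.004], [0.166, 0.007, -0.986]]
ft_force: [-0.2, -0.4, -0.2]
grip_width: 0.0396
```

```bash
python3 - <<'E'
from h import *
w=cam("wrist","w25");o=observe();print(o["grip_width"],o["ft_force"]); print(torack(o["position"]))
plan(rp(.155,.015),Rr(),1)
E
```

```text
0.03459203259663244 [-2.98405543  0.37649653 -2.1742388 ]
[0.15806159 0.06446279 0.00404401]
from [ 0.4613 -0.2856  0.0805] rot [-0.     0.001  0.001] dist [ 0.0111 -0.0034 -0.0483]
[[-0.0,0.001,0.001]]
[[0.0031,0.0041,0.0495]]
```

View pics/w25.png

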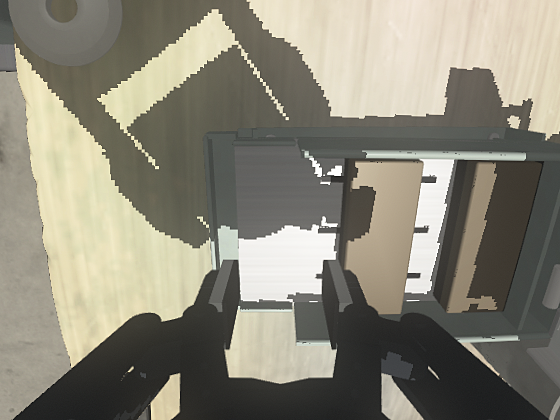

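Both stones lie square in the tray. I'll close the gripper, lower it behind the second stone and push.

>>> jog_arm(dr=[[0,0,0],[0,0,0],[0,0,0],[0,0,0],[0,0,0],[0,0,0],[0,0,0],[0,0,0],[0,0,0],[0,0,0]], slide=[[0,0.003,0],[0,0,0],[0,0,0.01],[0,0,0.015],[0,0,0.015],[0,0,0.0085],[0,0,0],[0.006,0,0],[0.008,0,0],[0,0,0]], gripper=[-1,-1,-1,-1,-1,-1,-1,-1,-1,-1])

```text
time_s: 35.3
position: [0.4896, -0.2884, 0.0356]
tool_rot: [[0.985, 0.063, 0.163], [0.063, -0.998, 0.008], [0.163, 0.003, -0.987]]
ft_force: [0.3, 0.4, -0.5]
grip_width: -0.0003
```

```bash
python3 - <<'E'
from h import *
w=cam("wrist","w26");o=observe();print(o["grip_width"],o["ft_force"]); print(torack(o["position"]))
E
```

```text
5.941441697375727e-05 [0.19811485 1.03496123 0.01249452]
[ 0.13808775  0.01555019 -0.00033703]
```

View pics/w26.png

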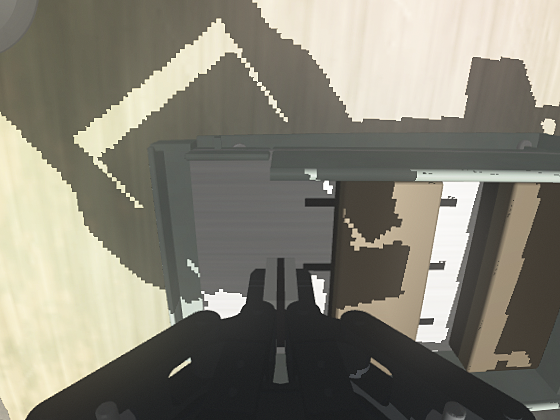

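>>> jog_arm(dr=[[0,0,0],[0,0,0],[0,0,0],[0,0,0],[0,0,0],[0,0,0],[0,0,0],[0,0,0],[0,0,0],[0,0,0]], slide=[[0.006,0,0],[0.005,0,0],[0.005,0,0],[0.005,0,0],[0.005,0,0],[0.005,0,0],[0.004,0,0],[0.002,0,0],[0,0,0],[0,0,0]], gripper=[-1,-1,-1,-1,-1,-1,-1,-1,-1,-1])

```text
time_s: 36.35
position: [0.5249, -0.2858, 0.0406]
tool_rot: [[0.985, 0.062, 0.161], [0.062, -0.998, 0.009], [0.162, 0.001, -0.987]]
ft_force: [-0.7, -0.5, 0.2]
grip_width: 0.0004
```

>>> jog_arm(dr=[[0,0,0],[0,0,0],[0,0,0],[0,0,0],[0,0,0],[0,0,0],[0,0,0],[0,0,0],[0,0,0],[0,0,0]], slide=[[0.0008,0,0],[0,0,0],[0.0008,0,0],[0,0,0],[0.0008,0,0],[0,0,0],[0.0005,0,0],[0,0,0],[0,0,0],[0,0,0]], gripper=[-1,-1,-1,-1,-1,-1,-1,-1,-1,-1])

```text
time_s: 37.35
position: [0.5276, -0.2856, 0.0411]
tool_rot: [[0.985, 0.063, 0.161], [0.062, -0.998, 0.009], [0.161, 0.001, -0.987]]
ft_force: [-0.8, 0.3, -1.6]
grip_width: -0.0001
```

```bash
python3 - <<'E'
from h import *
w=cam("wrist","w27");o=observe();print(o["grip_width"],o["ft_force"]); print(torack(o["position"]))
E
```

```text
-0.0005436030061049434 [-2.27880484 -0.24052025 -0.6383513 ]
[ 0.09899202  0.01506486 -0.00013956]
```

View pics/w27.png

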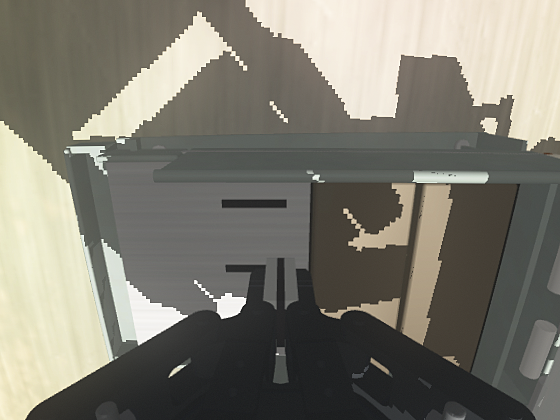

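>>> jog_arm(dr=[[0,0,0],[0,0,0],[0,0,0],[0,0,0],[0,0,0],[0,0,0],[0,0,0],[0,0,0],[0,0,0],[0,0,0]], slide=[[0.0008,0,0],[0,0,0],[0.0008,0,0],[0,0,0],[0.0005,0,0],[0,0,0],[0.0005,0,0],[0,0,0],[0,0,0],[0,0,0]], gripper=[-1,-1,-1,-1,-1,-1,-1,-1,-1,-1])

```text
time_s: 38.4
position: [0.5297, -0.2854, 0.0414]
tool_rot: [[0.985, 0.063, 0.16], [0.062, -0.998, 0.01], [0.16, 0.0, -0.987]]
ft_force: [-4.3, 0.4, 0.5]
grip_width: 0.0001
```

```bash
python3 - <<'E'
from h import *
w=cam("wrist","w28");o=observe();print(o["grip_width"],o["ft_force"]); print(torack(o["position"]))
crop(w,250,140,530,350,2.8,"w28c")
E
```

```text
9.086979759636631e-05 [-4.26364494  1.24837569  0.41767819]
[9.68453653e-02 1.50522096e-02 2.34277712e-06]
```

View pics/w28c.png

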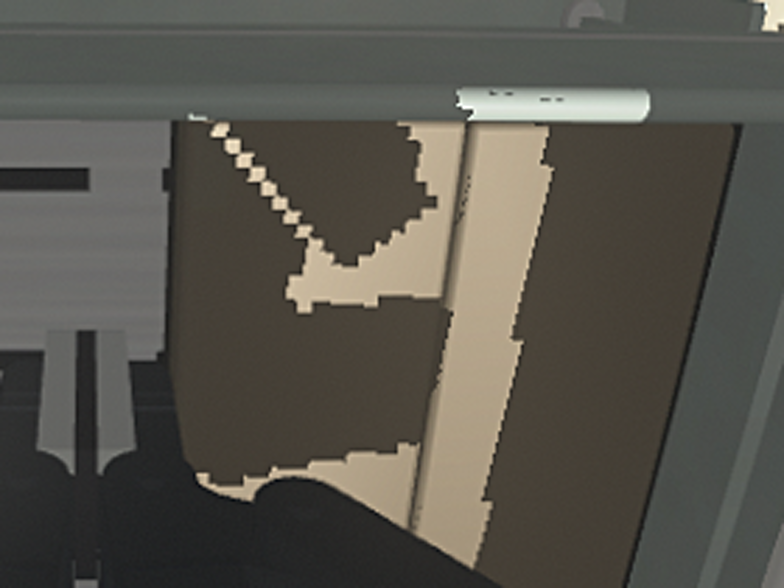

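>>> jog_arm(dr=[[0,0,0],[0,0,0],[0,0,0],[0,0,0],[0,-0.08,0],[0,-0.08,0],[0,0,-0.1],[0,0,-0.14],[0,0,-0.14],[0,0,-0.14]], slide=[[-0.01,0,0],[-0.02,0,-0.02],[-0.02,0,-0.03],[-0.02,0,-0.04],[-0.02,0,-0.04],[-0.02,0,-0.04],[-0.01,-0.03,-0.02],[0,-0.03,0],[0,-0.03,0],[0.01,-0.03,0]], gripper=[-1,-1,-1,-0.5,0,0.4,0.4,0.4,0.4,0.4])

```text
time_s: 39.45
position: [0.3673, -0.1739, 0.2138]
tool_rot: [[0.832, 0.554, 0.004], [0.554, -0.832, -0.002], [0.002, 0.004, -1.0]]
ft_force: [0.2, -0.8, -0.5]
grip_width: 0.0597
```

```bash
python3 - <<'E'
from h import *
plan([.39,.04,.25],Rt(1.639),10)
t=cam("top","t29")
E
```

```text
from [ 0.3673 -0.1739  0.2138] rot [ 0.004 -0.    -1.051] dist [0.0227 0.2139 0.0362]
[[0.0,-0.0,-0.105],[0.0,-0.0,-0.105],[0.0,-0.0,-0.105],[0.0,-0.0,-0.105],[0.0,-0.0,-0.105],[0.0,-0.0,-0.105],[0.0,-0.0,-0.105],[0.0,-0.0,-0.105],[0.0,-0.0,-0.105],[0.0,-0.0,-0.105]]
[[0.0138,-0.0165,-0.0037],[0.0154,-0.015,-0.0036],[0.0169,-0.0133,-0.0036],[0.0182,-0.0115,-0.0036],[0.0193,-0.0095,-0.0036],[0.0202,-0.0074,-0.0036],[0.0209,-0.0052,-0.0036],[0.0213,-0.003,-0.0036],[0.0215,-0.0008,-0.0036],[0.0215,0.0015,-0.0036]]
```

View pics/t29.png

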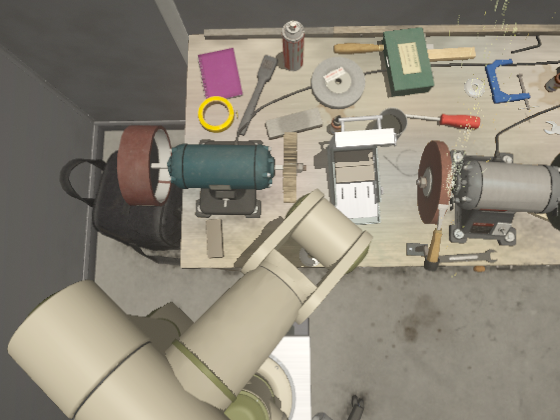

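Both stones sit at the top of the tray and stone_a is still at about (215,238). I'll continue to it.

>>> jog_arm(dr=[[0,0,-0.105],[0,0,-0.105],[0,0,-0.105],[0,0,-0.105],[0,0,-0.105],[0,0,-0.105],[0,0,-0.105],[0,0,-0.105],[0,0,-0.105],[0,0,-0.105]], slide=[[0.014,-0.016,-0.004],[0.0155,-0.015,-0.004],[0.017,-0.013,-0.004],[0.018,-0.0115,-0.004],[0.019,-0.0095,-0.004],[0.02,-0.0075,-0.004],[0.021,-0.005,-0.004],[0.021,-0.003,-0.004],[0.021,-0.001,-0.004],[0.021,0.0015,-0.004]], gripper=[0.4,0.4,0.4,0.4,0.4,0.4,0.4,0.4,0.4,0.4])

```text
time_s: 40.5
position: [0.3923, 0.0377, 0.2537]
tool_rot: [[-0.066, 0.998, 0.004], [0.998, 0.066, -0.0], [-0.001, 0.004, -1.0]]
ft_force: [-0.5, 0.4, 0.2]
grip_width: 0.0592
```

```bash
python3 - <<'E'
from h import *
w=cam("wrist","w30");o=observe();print(o["position"],o["q"])
import pickle;pickle.dump(w,open("w30.pkl","wb"))
crop(w,200,60,480,270,2.8,"w30c")
E
```

```text
[0.39243373 0.03960742 0.25428657] [-1.16263009e+01  5.19368730e+00  9.51321262e+01  9.00913595e-02
  7.94129389e+01 -1.05772182e+02]
```

View pics/w30c.png

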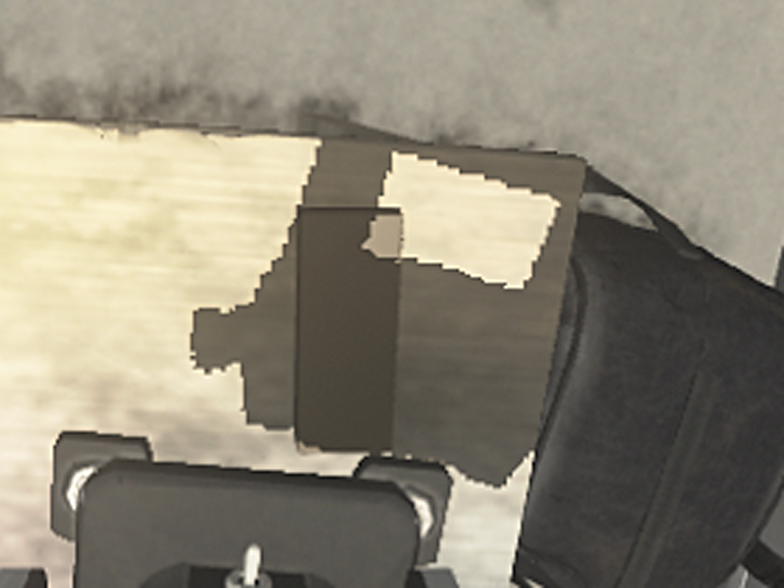

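```bash
python3 - <<'E'
from h import *
import pickle
w=pickle.load(open("w30.pkl","rb")); wc=lambda u,v:[200+u/2.8,60+v/2.8]
cs=[(297,209),(401,211),(394,452),(297,447)]
P=plane(w,[wc(*x) for x in cs],.022); print(P.mean(0).round(4),[round(float(np.linalg.norm(P[i]-P[(i+1)%4])),4) for i in range(4)])
d1=P[3]-P[0];d2=P[2]-P[1];print(P.round(4)[:,:2].tolist(), np.arctan2(d1[1],d1[0]).round(3),np.arctan2(d2[1],d2[0]).round(3))
plan([P.mean(0)[0],P.mean(0)[1],.0135],Rt(.075+np.pi/2),1)
E
```

```text
[0.3993 0.0871 0.022 ] [0.0402, 0.0999, 0.0409, 0.0982]
[[0.3509, 0.0624], [0.3489, 0.1025], [0.4484, 0.1121], [0.4488, 0.0712]] 0.09 0.096
from [0.3924 0.0396 0.2543] rot [ 0.005 -0.    -0.003] dist [ 0.0068  0.0474 -0.2408]
[[0.005,-0.0,-0.003]]
[[0.0468,0.0091,0.2408]]
```

>>> jog_arm(dr=[[0,0,-0.015],[0,0,0],[0,0,0],[0,0,0],[0,0,0],[0,0,0],[0,0,0],[0,0,0],[0,0,0],[0,0,0]], slide=[[0.012,0.004,0.02],[0.017,0.003,0.025],[0.017,0.002,0.025],[0,0,0.025],[0,0,0.025],[0,0,0.025],[0,0,0.025],[0,0,0.015],[0,0,0],[0,0,0]], gripper=[0.4,0.4,0.4,0.4,0.4,0.4,0.4,0.4,0.4,0.4])

```text
time_s: 41.55
position: [0.3984, 0.0831, 0.0688]
tool_rot: [[-0.076, 0.997, 0.003], [0.997, 0.076, -0.001], [-0.001, 0.003, -1.0]]
ft_force: [0.9, 0.7, 1.0]
grip_width: 0.06
```

```bash
python3 - <<'E'
from h import *
w=cam("wrist","w31");plan([.3995,.087,.0135],Rt(1.655),1)
E
```

```text
from [0.3986 0.0831 0.0691] rot [ 0.004  0.001 -0.008] dist [ 0.0009  0.0039 -0.0556]
[[0.004,0.001,-0.008]]
[[0.0038,0.001,0.0556]]
```

View pics/w31.png

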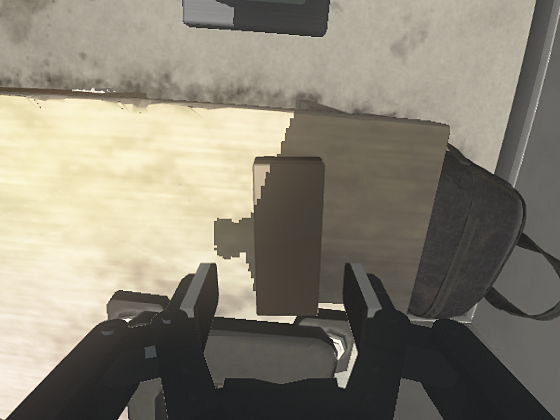

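>>> jog_arm(dr=[[0,0,0],[0,0,0],[0,0,0],[0,0,0],[0,0,0],[0,0,0],[0,0,0],[0,0,0],[0,0,0],[0,0,0]], slide=[[0.003,0,0.015],[0,0,0.02],[0,0,0.013],[0,0,0.007],[0,0,0],[0,0,0],[0,0,0],[0,0,0],[0,0,0],[0,0,0]], gripper=[0.4,0.4,0.4,0.4,0.4,0.1,-0.2,-0.2,-0.2,-0.2], force=22)

```text
time_s: 42.6
position: [0.3984, 0.0863, 0.0142]
tool_rot: [[-0.077, 0.997, 0.004], [0.997, 0.077, -0.001], [-0.001, 0.004, -1.0]]
ft_force: [-0.7, -0.2, 6.7]
grip_width: 0.0397
```

>>> jog_arm(dr=[[0,0,0],[0,0,0],[0,0,0],[0,0,0],[0,0,0],[0,0,0],[0,0,0],[0,0,0],[0,0,0],[0,0,0]], slide=[[0,0,-0.01],[0,0,-0.02],[0,0,-0.03],[0,0,-0.03],[0,-0.01,-0.03],[0,-0.01,-0.02],[-0.03,0,0],[-0.03,0,0],[-0.03,0,0],[-0.03,0,0]], gripper=[-0.2,-0.2,-0.2,-0.2,-0.2,-0.2,-0.2,-0.2,-0.2,-0.2])

```text
time_s: 43.6
position: [0.3866, -0.0358, 0.1538]
tool_rot: [[-0.077, 0.997, 0.002], [0.997, 0.077, -0.001], [-0.001, 0.002, -1.0]]
ft_force: [0.5, -0.4, -1.2]
grip_width: 0.0396
```

```bash
python3 - <<'E'
from h import *
w=cam("wrist","w32");o=observe();print(o["position"],o["ft_force"],o["grip_width"])
plan([.40,-.22,.155],Rt(.062),12)
E
```

```text
[ 0.38777585 -0.03917376  0.15391122] [ 3.05517701 -2.2756898  -1.63160905] 0.039676146033149826
from [ 0.3878 -0.0392  0.1539] rot [ 0.005 -0.     1.584] dist [ 0.0122 -0.1808  0.0011]
[[0.0,-0.0,0.132],[0.0,-0.0,0.132],[0.0,-0.0,0.132],[0.0,-0.0,0.132],[0.0,-0.0,0.132],[0.0,-0.0,0.132],[0.0,-0.0,0.132],[0.0,-0.0,0.132],[0.0,-0.0,0.132],[0.0,-0.0,0.132]]
[[-0.0151,-0.0001,-0.0],[-0.015,0.0019,-0.0],[-0.0146,0.0038,-0.0],[-0.014,0.0057,-0.0],[-0.0131,0.0075,-0.0],[-0.012,0.0092,-0.0001],[-0.0107,0.0107,-0.0001],[-0.0092,0.012,-0.0001],[-0.0075,0.0131,-0.0001],[-0.0057,0.014,-0.0001]]
[[0.0,-0.0,0.132],[0.0,-0.0,0.132]]
[[-0.0039,0.0146,-0.0001],[-0.0019,0.015,-0.0001]]
```

View pics/w32.png

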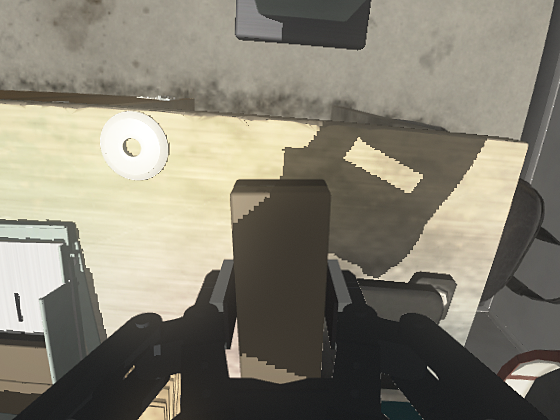

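>>> jog_arm(dr=[[0,0,0.132],[0,0,0.132],[0,0,0.132],[0,0,0.132],[0,0,0.132],[0,0,0.132],[0,0,0.132],[0,0,0.132],[0,0,0.132],[0,0,0.132]], slide=[[-0.02,0,0],[-0.02,0.0025,0],[-0.019,0.005,0],[-0.0185,0.0075,0],[-0.017,0.01,0],[-0.016,0.012,0],[-0.014,0.014,0],[-0.012,0.016,0],[-0.01,0.017,0],[-0.0075,0.0185,0]], gripper=[-0.2,-0.2,-0.2,-0.2,-0.2,-0.2,-0.2,-0.2,-0.2,-0.2])

```text
time_s: 44.65
position: [0.4008, -0.2338, 0.1538]
tool_rot: [[0.949, 0.317, 0.002], [0.317, -0.949, -0.001], [0.002, 0.001, -1.0]]
ft_force: [-0.4, 0.3, -1.6]
grip_width: 0.0394
```

```bash
python3 - <<'E'
from h import *
o=observe();print(o["grip_width"],o["q"])
plan(rp(.13,.09),Rr(),10)
E
```

```text
0.03938627841858287 [-4.49550092e+01  1.86262824e+01  9.57888455e+01  5.30734082e-02
  6.54890676e+01 -6.34296206e+01]
from [ 0.4008 -0.2338  0.1538] rot [-0.02   0.157  0.26 ] dist [ 0.0843 -0.0543 -0.0436]
[[-0.002,0.016,0.026],[-0.002,0.016,0.026],[-0.002,0.016,0.026],[-0.002,0.016,0.026],[-0.002,0.016,0.026],[-0.002,0.016,0.026],[-0.002,0.016,0.026],[-0.002,0.016,0.026],[-0.002,0.016,0.026],[-0.002,0.016,0.026]]
[[0.0063,0.0078,0.0044],[0.0064,0.0076,0.0045],[0.0065,0.0075,0.0046],[0.0066,0.0073,0.0047],[0.0068,0.0071,0.0049],[0.0069,0.0069,0.005],[0.007,0.0067,0.0051],[0.0071,0.0065,0.0052],[0.0071,0.0063,0.0053],[0.0072,0.0061,0.0055]]
```

>>> jog_arm(dr=[[-0.002,0.016,0.026],[-0.002,0.016,0.026],[-0.002,0.016,0.026],[-0.002,0.016,0.026],[-0.002,0.016,0.026],[-0.002,0.016,0.026],[-0.002,0.016,0.026],[-0.002,0.016,0.026],[-0.002,0.016,0.026],[-0.002,0.016,0.026]], slide=[[0.0063,0.0078,0.002],[0.0064,0.0076,0.003],[0.0065,0.0075,0.005],[0.0066,0.0073,0.005],[0.0068,0.0071,0.005],[0.007,0.007,0.005],[0.007,0.0067,0.006],[0.007,0.0065,0.006],[0.007,0.0063,0.006],[0.007,0.006,0.006]], gripper=[-0.2,-0.2,-0.2,-0.2,-0.2,-0.2,-0.2,-0.2,-0.2,-0.2])

```text
time_s: 45.65
position: [0.4864, -0.2874, 0.1097]
tool_rot: [[0.985, 0.065, 0.163], [0.064, -0.998, 0.011], [0.163, -0.0, -0.987]]
ft_force: [0.7, -0.0, -1.7]
grip_width: 0.0396
```

```bash
python3 - <<'E'
from h import *
w=cam("wrist","w33");o=observe();print(o["grip_width"],o["ft_force"]); print(torack(o["position"]))
plan(rp(.13,.0145),Rr(),1)
crop(w,180,60,500,330,2.4,"w33c")
import pickle;pickle.dump((w,o),open("w33.pkl","wb"))
E
```

```text
0.0396363314518803 [ 0.84001764 -1.73422133 -2.20438989]
[1.28376453e-01 8.85805265e-02 1.14492074e-04]
from [ 0.4869 -0.2879  0.109 ] rot [-0.001 -0.004  0.001] dist [ 0.0102  0.0005 -0.0734]
[[-0.001,-0.004,0.001]]
[[-0.0019,0.0002,0.0741]]
```

View pics/w33c.png

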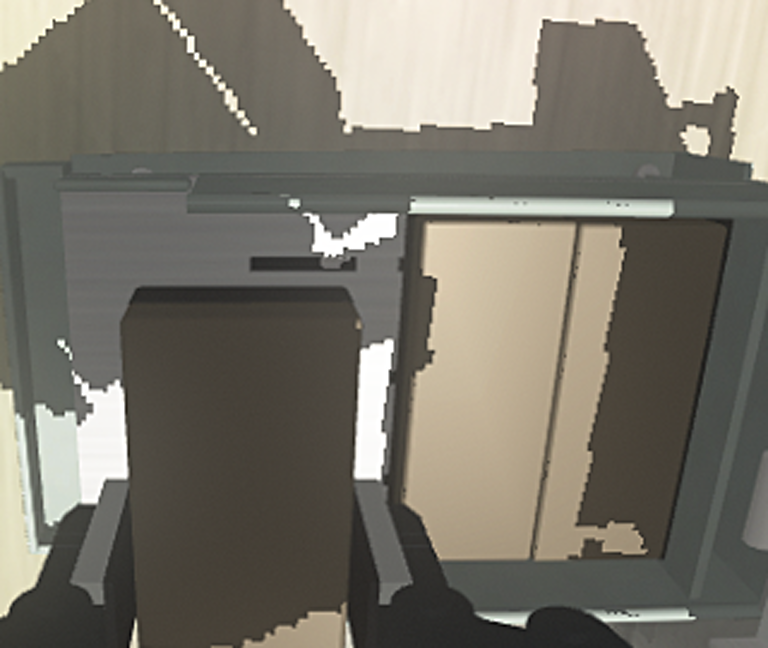

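```bash
python3 - <<'E'
from h import *
import pickle
w,o=pickle.load(open("w33.pkl","rb"))
wc=lambda *L:[[180+u/2.4,60+v/2.4] for u,v in L]
n=torack(o["position"])[1]
print("stone end top",atn(w,wc((125,321),(358,321)),n+.0085),"bottom",atn(w,wc((135,287),(350,287)),n-.0135))
print("cheek", atn(w,wc((300,212),(500,215)),.038))
print("stones edges low",atn(w,wc((422,222),(402,500)),.022),"mid",atn(w,wc((576,222),(532,558)),.022),"hi",atn(w,wc((728,222),(665,558)),.022))
E
```

```text
stone end top [[0.1473 0.0971 0.0467]
 [0.1096 0.0971 0.0468]] bottom [[0.1484 0.0751 0.0468]
 [0.108  0.0751 0.0468]]
cheek [[0.1149 0.038  0.055 ]
 [0.0687 0.038  0.0546]]
stones edges low [[ 0.0831  0.022   0.0501]
 [ 0.0827  0.022  -0.0286]] mid [[ 0.0437  0.022   0.0504]
 [ 0.0428  0.022  -0.0482]] hi [[ 0.0035  0.022   0.051 ]
 [ 0.0022  0.022  -0.049 ]]
```

>>> jog_arm(dr=[[0,-0.003,0],[0,0,0],[0,0,0],[0,0,0],[0,0,0],[0,0,0],[0,0,0],[0,0,0],[0,0,0],[0,0,0]], slide=[[-0.005,-0.0035,0.005],[0,0,0.01],[0,0,0.015],[0,0,0.013],[0,0,0.01],[0,0,0.008],[0,0,0.006],[0,0,0.004],[0,0,0.002],[0,0,0]], gripper=[-0.2,-0.2,-0.2,-0.2,-0.2,-0.2,-0.2,-0.2,-0.2,-0.2])

```text
time_s: 46.7
position: [0.4922, -0.283, 0.0373]
tool_rot: [[0.985, 0.067, 0.159], [0.066, -0.998, 0.011], [0.159, -0.0, -0.987]]
ft_force: [-0.3, 0.0, -2.0]
grip_width: 0.0393
```

```bash
python3 - <<'E'
from h import *
w=cam("wrist","w34");o=observe();print(o["grip_width"],o["ft_force"]); print(torack(o["position"]))
E
```

```text
0.03926618869196031 [ 1.19633745  0.03820678 -1.49424124]
[0.13423239 0.01710273 0.00465797]
```

View pics/w34.png

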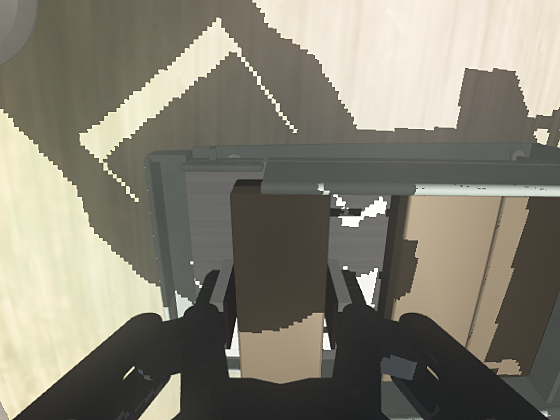

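>>> jog_arm(dr=[[0,0,0],[0,0,0],[0,0,0],[0,0,0],[0,0,0],[0,0,0],[0,0,0],[0,0,0],[0,0,0],[0,0,0]], slide=[[0,0,0.002],[0,0,0.0015],[0,0,0],[0,0,0],[0,0,0],[0,0,0],[0,0,-0.01],[0,0,-0.02],[-0.02,0.004,-0.02],[-0.035,0,0]], gripper=[-0.2,-0.2,-0.2,0,0.25,0.25,0.25,0.25,0.25,-0.2])

```text
time_s: 47.75
position: [0.4321, -0.2926, 0.0774]
tool_rot: [[0.984, 0.069, 0.163], [0.069, -0.998, 0.006], [0.163, 0.006, -0.987]]
ft_force: [-0.5, 0.0, -1.4]
grip_width: 0.04
```

```bash
python3 - <<'E'
from h import *
w=cam("wrist","w35");o=observe();print(o["grip_width"],o["ft_force"]); print(torack(o["position"]))
plan(rp(.190,.0155),Rr(),1)
E
```

```text
0.034684808617270024 [-0.29797756  0.95623398 -2.51592792]
[0.1934192  0.06450969 0.00103105]
from [ 0.4266 -0.2907  0.0749] rot [-0.001  0.002  0.005] dist [ 0.0112 -0.0003 -0.0478]
[[-0.001,0.002,0.005]]
[[0.0035,0.0011,0.049]]
```

View pics/w35.png

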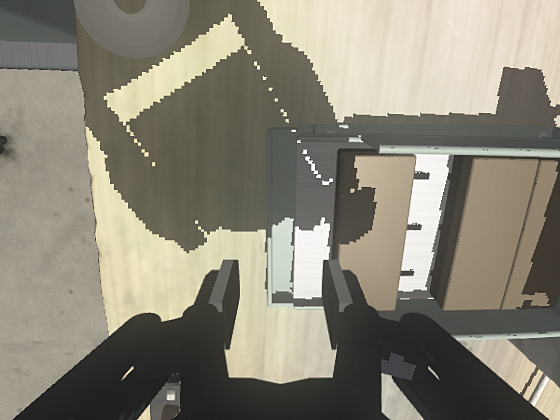

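Stone_a lies square and is ready to be pushed.

>>> jog_arm(dr=[[0,0,0.005],[0,0,0],[0,0,0],[0,0,0],[0,0,0],[0,0,0],[0,0,0],[0,0,0],[0,0,0],[0,0,0]], slide=[[0,0,0],[0,0,0],[0,0,0.01],[0,0,0.015],[0,0,0.015],[0,0,0.0085],[0.006,0,0],[0.008,0,0],[0.006,0,0],[0,0,0]], gripper=[-1,-1,-1,-1,-1,-1,-1,-1,-1,-1])

```text
time_s: 48.8
position: [0.4592, -0.2893, 0.0298]
tool_rot: [[0.985, 0.063, 0.159], [0.062, -0.998, 0.01], [0.159, -0.0, -0.987]]
ft_force: [0.2, 0.2, -0.6]
grip_width: -0.0003
```

```bash
python3 - <<'E'
from h import *
w=cam("wrist","w36");o=observe();print(o["grip_width"],o["ft_force"]); print(torack(o["position"]))
E
```

```text
-0.00026582240713659297 [-0.32686153  0.51785159 -0.39174422]
[0.16889849 0.01478559 0.000584  ]
```

View pics/w36.png

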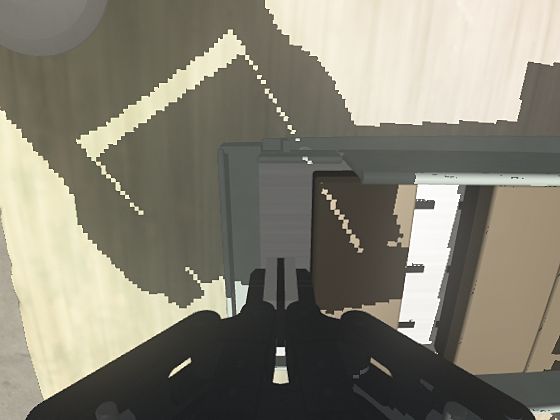

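>>> jog_arm(dr=[[0,0,0],[0,0,0],[0,0,0],[0,0,0],[0,0,0],[0,0,0],[0,0,0],[0,0,0],[0,0,0],[0,0,0]], slide=[[0.004,0,0],[0.005,0,0],[0.005,0,0],[0.005,0,0],[0.004,0,0],[0.003,0,0],[0.002,0,0],[0.001,0,0],[0,0,0],[0,0,0]], gripper=[-1,-1,-1,-1,-1,-1,-1,-1,-1,-1])

```text
time_s: 49.85
position: [0.4869, -0.2876, 0.0345]
tool_rot: [[0.985, 0.062, 0.159], [0.061, -0.998, 0.011], [0.159, -0.001, -0.987]]
ft_force: [-0.4, -0.0, 0.2]
grip_width: 0.0001
```

>>> jog_arm(dr=[[0,0,0],[0,0,0],[0,0,0],[0,0,0],[0,0,0],[0,0,0],[0,0,0],[0,0,0],[0,0,0],[0,0,0]], slide=[[0.0008,0,0],[0,0,0],[0.0006,0,0],[0,0,0],[0.0005,0,0],[0,0,0],[0.0005,0,0],[0,0,0],[0,0,0],[0,0,0]], gripper=[-1,-1,-1,-1,-1,-1,-1,-1,-1,-1])

```text
time_s: 50.85
position: [0.4892, -0.2874, 0.0348]
tool_rot: [[0.985, 0.062, 0.159], [0.061, -0.998, 0.011], [0.159, -0.001, -0.987]]
ft_force: [-1.8, -0.4, 1.0]
grip_width: 0.0002
```

```bash
python3 - <<'E'
from h import *
w=cam("wrist");o=observe();print(o["grip_width"],o["ft_force"]); print(torack(o["position"]))
crop(w,250,140,530,350,2.8,"w37c")
E
```

```text
-0.00021385314877571618 [-2.51915372  0.13773542  0.79137191]
[0.13789082 0.01493236 0.00045848]
```

View pics/w37c.png

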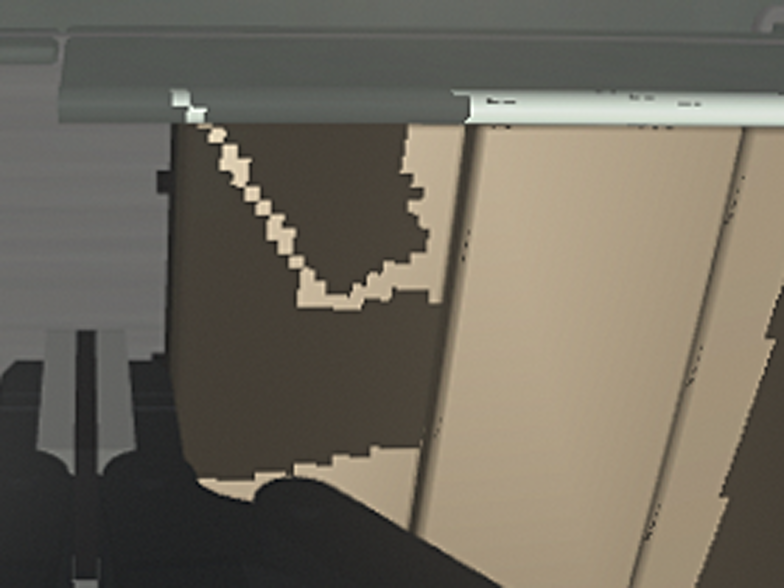

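>>> jog_arm(dr=[[0,0,0],[0,0,0],[0,0,0],[0,0,0],[0,0,0],[0,0,0],[0,0,0],[0,0,0],[0,0,0],[0,0,0]], slide=[[0.0005,0,0],[0,0,0],[0.0005,0,0],[0,0,0],[0.0005,0,0],[0,0,0],[0,0,0],[0,0,0],[0,0,0],[0,0,0]], gripper=[-1,-1,-1,-1,-1,-1,-1,-1,-1,-1])

```text
time_s: 51.9
position: [0.4903, -0.2872, 0.0349]
tool_rot: [[0.986, 0.062, 0.158], [0.061, -0.998, 0.011], [0.158, -0.001, -0.987]]
ft_force: [-5.9, -0.6, 3.0]
grip_width: -0.0005
```

>>> jog_arm(dr=[[0,0,0],[0,0,0],[0,0,0],[0,0,0],[0,0,0],[0,0,0],[0,0,0],[0,0,0],[0,0,0],[0,0,0]], slide=[[0.0005,0,0],[0,0,0],[0.0005,0,0],[0,0,0],[0.0004,0,0],[0,0,0],[0,0,0],[0,0,0],[0,0,0],[0,0,0]], gripper=[-1,-1,-1,-1,-1,-1,-1,-1,-1,-1])

```text
time_s: 52.9
position: [0.4904, -0.2872, 0.0349]
tool_rot: [[0.986, 0.063, 0.155], [0.061, -0.998, 0.012], [0.155, -0.002, -0.988]]
ft_force: [-12.6, -2.7, 5.1]
grip_width: -0.0001
```

>>> jog_arm(dr=[[0,0,0],[0,0,0],[0,0,0],[0,0,0],[0,-0.08,0],[0,-0.08,0],[0,0,0],[0,0,0],[0,0,0],[0,0,0]], slide=[[-0.003,0,0],[-0.01,0,0],[-0.02,0,-0.02],[0,0,-0.04],[0,0,-0.04],[0,0,-0.04],[0.02,0,-0.03],[0.02,0,-0.03],[0.02,0,-0.02],[0,0,0]], gripper=[-1,-1,-1,-1,-1,-1,-1,-1,-1,-1])

```text
time_s: 53.9
position: [0.5024, -0.2872, 0.2507]
tool_rot: [[0.998, 0.064, 0.004], [0.064, -0.998, -0.002], [0.004, 0.003, -1.0]]
ft_force: [-0.9, -0.5, -0.5]
grip_width: -0.0
```

```bash
python3 - <<'E'
from h import *
w=cam("wrist","w38");o=observe();print(o["position"],o["tool_rot"].round(3).tolist()); s=cam("side");crop(s,230,80,500,300,2.7,"s38");crop(w,180,60,500,300,2.4,"w38c")
t=cam("top");crop(t,310,100,410,270,3.5,"t38c")
import pickle;pickle.dump((w,s,t,o),open("w38.pkl","wb"))
E
```

```text
[ 0.50085205 -0.28683334  0.24863566] [[0.998, 0.063, 0.001], [0.063, -0.998, 0.0], [0.001, -0.0, -1.0]]
```

View pics/w38c.png

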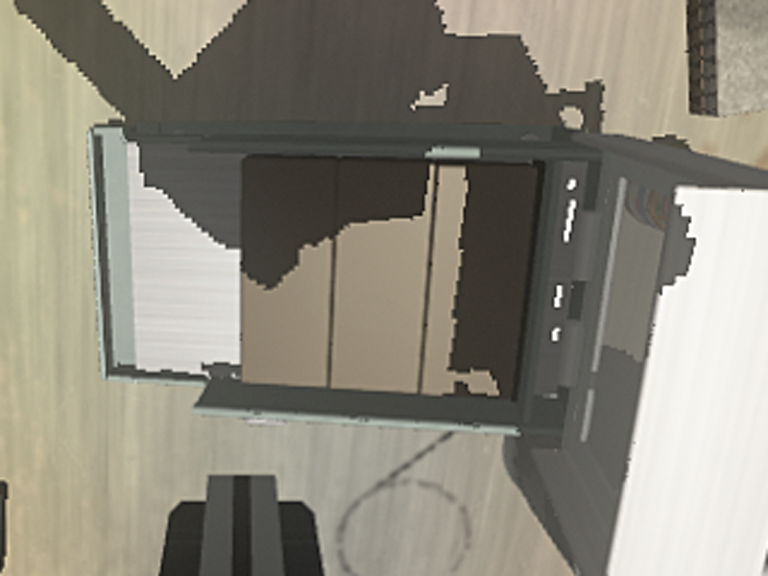

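View pics/s38.png

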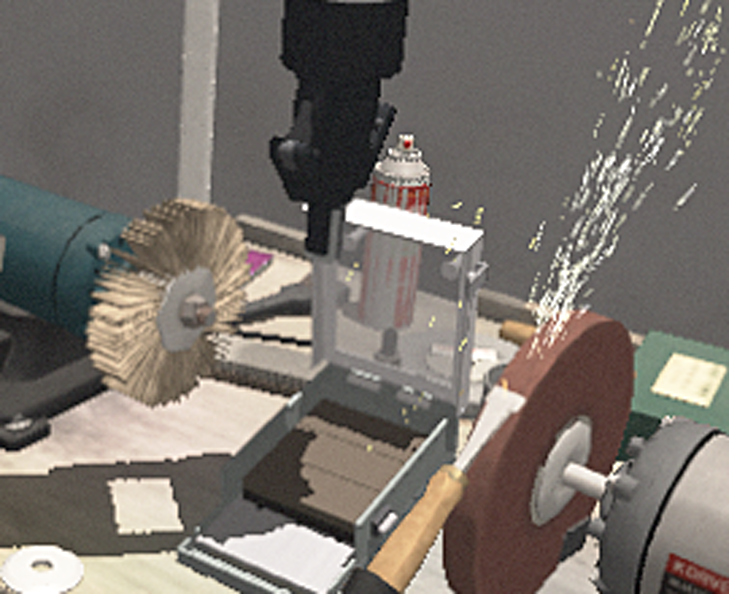

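```bash
python3 - <<'E'
from h import *
import pickle
w,s,t,o=pickle.load(open("w38.pkl","rb"))
wc=lambda *L:[[180+u/2.4,60+v/2.4] for u,v in L]
print("top edges low",atn(w,wc((243,156),(242,382)),.022),"m1",atn(w,wc((336,158),(330,388)),.022),"m2",atn(w,wc((432,165),(420,392)),.022),"hi",atn(w,wc((541,163),(515,398)),.022))
print("floor low edge",atn(w,wc((128,150),(135,372)),0),"lip",atn(w,wc((92,130),(105,377)),0))
E
```

```text
top edges low [[ 0.1217  0.022   0.0519]
 [ 0.1219  0.022  -0.0484]] m1 [[ 0.0834  0.022   0.0518]
 [ 0.0821  0.022  -0.0488]] m2 [[ 0.0449  0.022   0.0499]
 [ 0.0426  0.022  -0.0482]] hi [[ 0.0025  0.022   0.0519]
 [ 0.0018  0.022  -0.0484]]
floor low edge [[ 0.1776  0.      0.0517]
 [ 0.1787 -0.     -0.0552]] lip [[ 0.1941 -0.      0.0604]
 [ 0.1943 -0.     -0.0588]]
```

>>> jog_arm(dr=[[0,0,0],[0,0,0],[0,0,0],[0,0,0],[0,0,0],[0,0,0],[0,0,0],[0,0,0],[0,0,0],[0,0,0]], slide=[[0,0,-0.03],[0,0,-0.03],[0,0,-0.025],[0.025,0,0],[0.03,0,0],[0.03,0.001,0],[0.03,0.001,0],[0.03,0.001,0],[0.01,0.001,0],[0,0,0]], gripper=[-0.55,-0.55,-0.55,-0.55,-0.55,-0.55,-0.55,-0.55,-0.55,-0.55])

```text
time_s: 55.05
position: [0.6559, -0.2818, 0.3305]
tool_rot: [[0.998, 0.062, -0.004], [0.062, -0.998, 0.003], [-0.004, -0.003, -1.0]]
ft_force: [0.7, -0.1, -1.1]
grip_width: 0.0194
```

```bash
python3 - <<'E'
from h import *
plan([.657,-.281,.2035],Rt(.063),1)
w=cam("wrist","w39")
E
```

```text
from [ 0.6559 -0.2818  0.3305] rot [-0.003  0.004 -0.   ] dist [ 0.0011  0.0008 -0.127 ]
[[-0.003,0.004,-0.0]]
[[0.0017,-0.0002,0.127]]
```

View pics/w39.png

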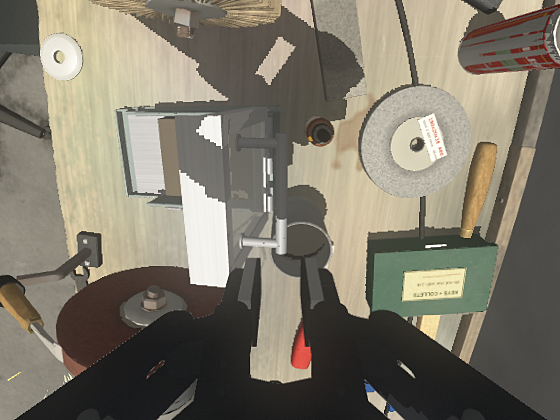

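>>> jog_arm(dr=[[0,0.003,0],[0,0,0],[0,0,0],[0,0,0],[0,0,0],[0,0,0],[0,0,0],[0,0,0],[0,0,0],[0,0,0]], slide=[[0.0015,0,0.02],[0,0,0.025],[0,0,0.025],[0,0,0.025],[0,0,0.02],[0,0,0.012],[0,0,0],[0,0,0],[0,0,0],[0,0,0]], gripper=[-0.55,-0.55,-0.55,-0.55,-0.55,-0.55,-0.55,-1,-1,-1], force=35)

```text
time_s: 56.1
position: [0.6569, -0.2814, 0.2072]
tool_rot: [[0.998, 0.062, 0.002], [0.062, -0.998, 0.0], [0.002, -0.0, -1.0]]
ft_force: [-3.5, -1.1, -1.4]
grip_width: 0.0084
```

```bash
python3 - <<'E'
from h import *
w=cam("wrist");o=observe();print(o["position"],o["ft_force"],o["grip_width"]); s=cam("side");crop(s,230,80,500,300,2.7,"s40")
a=np.linspace(.174,.174+1.58,21)[::-1]; x=-.1214*np.cos(a);z=.1214*np.sin(a)
print(json.dumps([[round(i,4),0,round(-j,4)] for i,j in zip(np.diff(x),np.diff(z))]))
E
```

```text
[ 0.65702183 -0.28138612  0.20718958] [-3.42954414 -0.81586745 -0.61895581] 0.008090671516632933
[[-0.0095, 0, -0.0014], [-0.0096, 0, -0.0006], [-0.0096, 0, 0.0001], [-0.0095, 0, 0.0009], [-0.0094, 0, 0.0016], [-0.0093, 0, 0.0024], [-0.0091, 0, 0.0031], [-0.0088, 0, 0.0038], [-0.0085, 0, 0.0045], [-0.0081, 0, 0.0052], [-0.0077, 0, 0.0058], [-0.0072, 0, 0.0064], [-0.0067, 0, 0.0069], [-0.0061, 0, 0.0074], [-0.0055, 0, 0.0079], [-0.0048, 0, 0.0083], [-0.0042, 0, 0.0086], [-0.0035, 0, 0.0089], [-0.0028, 0, 0.0092], [-0.002, 0, 0.0094]]
```

View pics/s40.png

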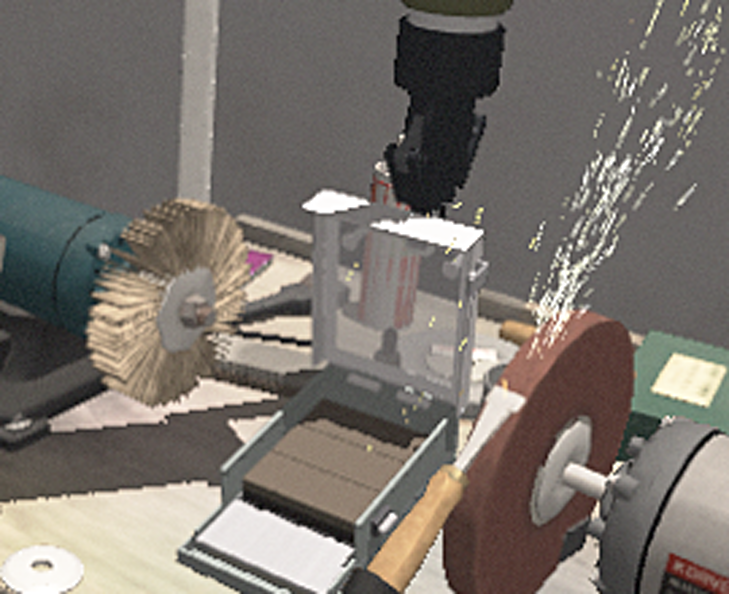

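>>> jog_arm(dr=[[0,0,0],[0,0,0],[0,0,0],[0,0,0],[0,0,0],[0,0,0],[0,0,0],[0,0,0],[0,0,0],[0,0,0]], slide=[[-0.0095,0,-0.0005],[-0.0096,0,0],[-0.0096,0,0.0005],[-0.0095,0,0.001],[-0.0094,0,0.0018],[-0.0093,0,0.0025],[-0.009,0,0.0031],[-0.0088,0,0.0038],[-0.0085,0,0.0045],[-0.008,0,0.005]], gripper=[-1,-1,-1,-1,-1,-1,-1,-1,-1,-1], force=35)

```text
time_s: 57.2
position: [0.5672, -0.2869, 0.1864]
tool_rot: [[0.998, 0.062, 0.008], [0.063, -0.998, -0.001], [0.007, 0.002, -1.0]]
ft_force: [2.9, -0.7, 2.4]
grip_width: 0.0083
```

```bash
python3 - <<'E'
from h import *
o=observe();print(o["position"],o["ft_force"],o["grip_width"]); s=cam("side");crop(s,230,80,500,300,2.7,"s41")
E
```

```text
[ 0.56717344 -0.28693966  0.18635994] [ 2.85080455 -0.66796858  2.35521439] 0.008270015715349499
```

View pics/s41.png

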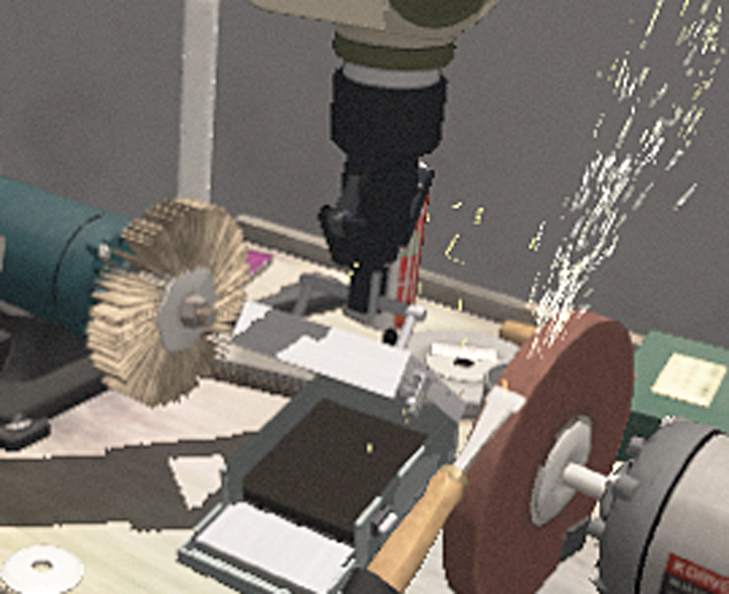

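Going well. I'll continue the arc.

>>> jog_arm(dr=[[0,0,0],[0,0,0],[0,0,0],[0,0,0],[0,0,0],[0,0,0],[0,0,0],[0,0,0],[0,0,0],[0,0,0]], slide=[[-0.0077,0,0.0058],[-0.0072,0,0.0064],[-0.0067,0,0.0069],[-0.006,0,0.0074],[-0.0055,0,0.0079],[-0.0048,0,0.0083],[-0.004,0,0.0086],[-0.0033,0,0.0089],[-0.0025,0,0.009],[0,0,0]], gripper=[-1,-1,-1,-1,-1,-1,-1,-1,-1,-1], force=35)

```text
time_s: 58.25
position: [0.518, -0.2898, 0.1136]
tool_rot: [[0.998, 0.062, 0.0], [0.062, -0.998, 0.002], [0.0, -0.002, -1.0]]
ft_force: [0.5, -3.9, -3.5]
grip_width: 0.0082
```

```bash
python3 - <<'E'
from h import *
o=observe();print(o["position"],o["ft_force"],o["grip_width"]); s=cam("side");crop(s,230,80,500,300,2.7,"s42")
E
```

```text
[ 0.51804818 -0.28979136  0.11355568] [ 0.53009792 -3.88290536 -3.4866996 ] 0.008197783651443429
```

View pics/s42.png

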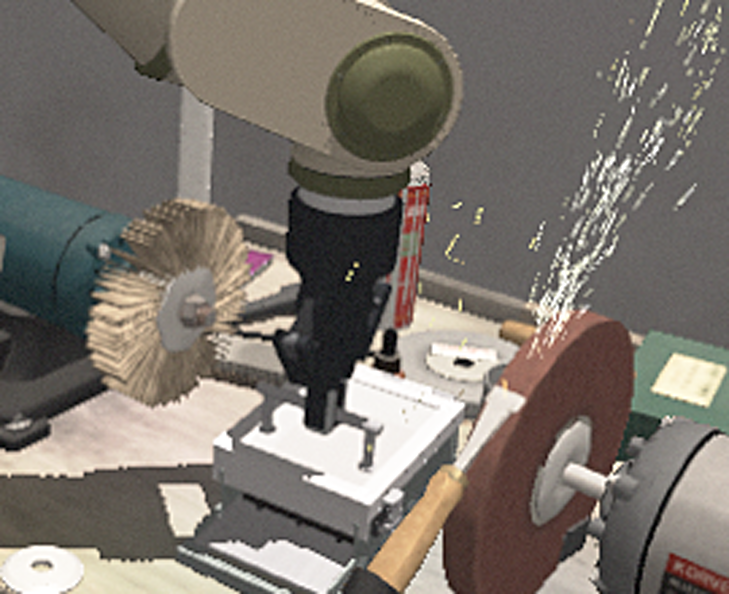

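>>> jog_arm(dr=[[0,0,0],[0,0,0],[0,0,0],[0,0,0],[0,0,0],[0,0,0],[0,0,0],[0,0,0],[0,0,0],[0,0,0]], slide=[[0,0,0],[0,0,0],[-0.0003,0,0.002],[-0.0003,0,0.002],[-0.0003,0,0.002],[0,0,0.001],[0,0,0.001],[0,0,0.001],[0,0,0],[0,0,0]], gripper=[-1,-1,-1,-1,-1,-1,-1,-1,-1,-1], force=70)

```text
time_s: 59.3
position: [0.5168, -0.29, 0.1072]
tool_rot: [[0.998, 0.062, 0.001], [0.062, -0.998, 0.0], [0.001, -0.0, -1.0]]
ft_force: [-10.4, -3.2, 6.7]
grip_width: 0.0074
```

>>> jog_arm(dr=[[0,0,0],[0,0,0],[0,0,0],[0,0,0],[0,0,0],[0,0,0],[0,0,0],[0,0,0],[0,0,0],[0,0,0]], slide=[[0,0,0.001],[0,0,0],[0,0,0.001],[0,0,0],[0,0,0.001],[0,0,0],[0,0,0],[0,0,0],[0,0,0],[0,0,0]], gripper=[-1,-1,-1,-1,-1,-1,-1,-1,-1,-1])

```text
time_s: 60.3
position: [0.5163, -0.29, 0.1036]
tool_rot: [[0.998, 0.062, -0.001], [0.062, -0.998, 0.001], [-0.001, -0.001, -1.0]]
ft_force: [-12.7, -5.7, 4.0]
grip_width: 0.0073
```

>>> jog_arm(dr=[[0,0,0],[0,0,0],[0,0,0],[0,0,0],[0,0,0],[0,0,0],[0,0,0],[0,0,0],[0,0,0],[0,0,0]], slide=[[0.001,0,0.001],[0,0,0],[0,0,0.001],[0,0,0],[0,0,0.001],[0,0,0],[0,0,0.001],[0,0,0],[0,0,0],[0,0,0]], gripper=[-1,-1,-1,-1,-1,-1,-1,-1,-1,-1])

```text
time_s: 61.3
position: [0.5163, -0.2901, 0.1026]
tool_rot: [[0.998, 0.062, -0.002], [0.062, -0.998, -0.001], [-0.002, 0.001, -1.0]]
ft_force: [-24.1, -0.9, 30.1]
grip_width: 0.007
```

```bash
python3 - <<'E'
from h import *
o=observe();print(o["position"],o["ft_force"],o["grip_width"]); s=cam("side");crop(s,230,130,500,330,2.9,"s43")
E
```

```text
[ 0.51625957 -0.29006519  0.10260669] [-24.10200861  -0.90255941  30.12029638] 0.007023874199549796
```

View pics/s43.png

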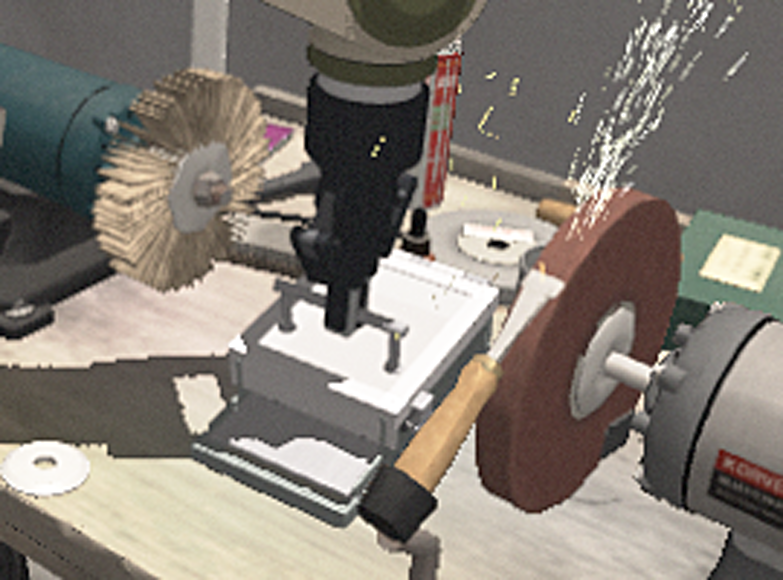

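>>> jog_arm(dr=[[0,0,0],[0,0,0],[0,0,0],[0,0,0],[0,0,0],[0,0,0],[0,0,0],[0,0,0],[0,0,0],[0,0,0]], slide=[[-0.001,0,-0.002],[0,0,0],[0,0,0],[0,0,0],[0,0,-0.005],[0,0,-0.02],[0,0,-0.03],[0,0,-0.03],[0,0,-0.02],[0,0,0]], gripper=[-0.3,0,0.2,0.2,0.2,0.2,0.2,0.2,0.2,0.2], force=20)

```text
time_s: 62.35
position: [0.5186, -0.2904, 0.2093]
tool_rot: [[0.998, 0.062, 0.007], [0.062, -0.998, -0.003], [0.007, 0.003, -1.0]]
ft_force: [0.7, 0.2, 0.1]
grip_width: 0.0514
```

```bash
python3 - <<'E'
from h import *
o=observe();print(o["position"],o["ft_force"]); s=cam("side","side9");crop(s,230,130,500,330,2.9,"s44")
s0=cv2.imread("pics/side0.png"); a=s0[190:330,280:420];b=s["pixels"][190:330,280:420]
r=cv2.matchTemplate(s["pixels"][200:310,290:400],s0[225:285,305:385],cv2.TM_CCOEFF_NORMED);print(cv2.minMaxLoc(r),"expect loc (15,25)")
cv2.imwrite("pics/cmp.png",cv2.resize(np.hstack([a,b]),None,fx=2.8,fy=2.8))
w=cam("wrist","w45")
E
```

```text
[ 0.51857097 -0.29035792  0.20926843] [0.72967817 0.2200073  0.07904427]
(-0.2534346282482147, 0.7715792655944824, (15, 0), (15, 25)) expect loc (15,25)
```

View pics/cmp.png

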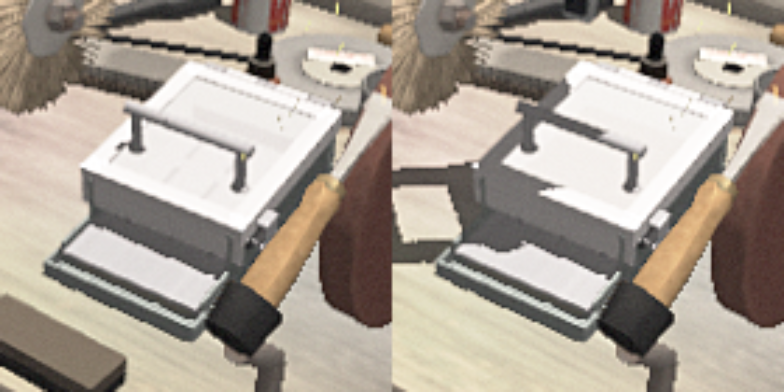

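View pics/w45.png

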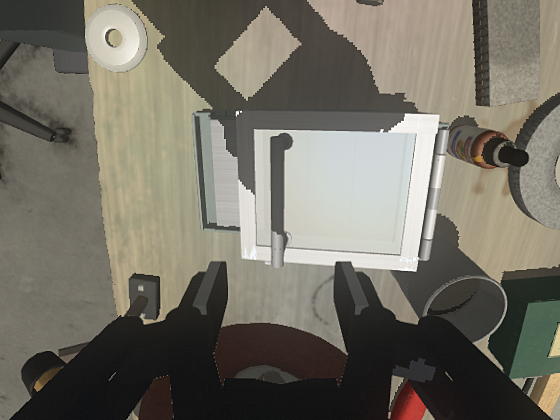

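```bash
python3 - <<'E'
from h import *
w=cam("wrist"); g=w["pixels"][120:265,240:440]; m=g.astype(float); 
e=cv2.createCLAHE(6,(4,4)).apply(cv2.cvtColor(g,cv2.COLOR_BGR2GRAY)); cv2.imwrite("pics/enh.png",cv2.resize(e,None,fx=3.5,fy=3.5))
t=cam("top");s=cam("side")
s0=cv2.imread("pics/side0.png");s1=s["pixels"]
for nm,(x0,y0,x1,y1) in dict(cornerR=(352,262,380,285),bar=(315,225,375,260),cornerL=(300,235,330,262)).items():
    r=cv2.matchTemplate(s1[y0-8:y1+8,x0-8:x1+8],s0[y0:y1,x0:x1],cv2.TM_CCOEFF_NORMED);print(nm,cv2.minMaxLoc(r)[1::2])
E
```

```text
cornerR (0.9964414238929749, (8, 8))
bar (0.6244322061538696, (8, 8))
cornerL (0.4933268129825592, (8, 3))
```

View pics/enh.png

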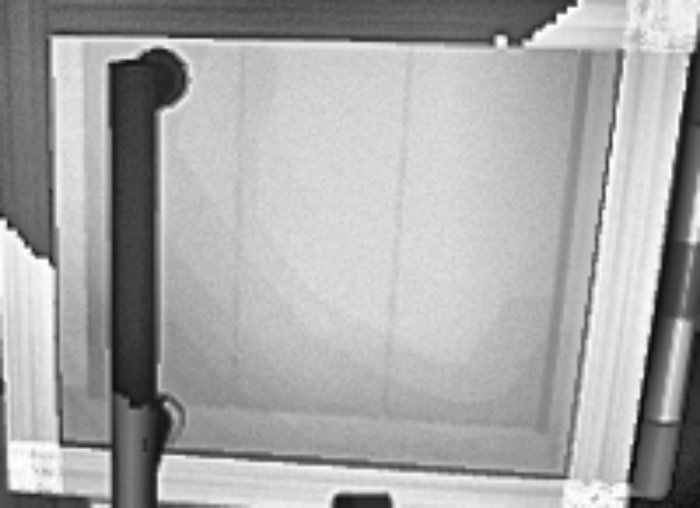

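The enhanced view through the panel shows three stones in one tight row: two seams, with the dark stop line at the right. In the side view the door's front-right corner matches its original shut position exactly. The corner on the shadowed side gives no reliable match. Handing in.

```bash
python3 - <<'E'
from h import *
print(env.close_job(), observe()["time_s"])
E
```

```text
the job is handed in; nothing more can be done
the job is handed in; nothing more can be done
```

The three stones are in one row against the top stop, the dust door is pushed shut, and the job is handed in. It took about 63 s of the 210 s; the hand-in gave no verdict.

I lifted the door to about 1.58 rad by its bar. I laid stone_c, stone_b and stone_a flat across the tray, each gripped at 22 N, and pushed each one up with closed fingers; the wrist force while pushing was about 14 N at most. Then I swung the door down by the bar and pressed it until it came up hard, at about 30 N.

**Last checks**
- **Row, before the door was closed:** the measured stone edges were about 40 mm apart and square to within about 0.02 rad. The row did not move under a 12.6 N push.
- **Row, after the door was closed:** the view through the panel shows three stones with two tight seams.
- **Door:** in the side view, the front-right corner and the bar line up with the starting picture to the pixel. I could not read the hinge angle or hear the click, so the catch is judged from that match and the hard stop.

**Checks that disagreed**
- **Distance from the stop:** the camera put the top edge of the row about 2 mm off the stop. The tray's low edge also read about 3 mm off, so I took this as an error in my rack position.
- **Left corner of the door:** the picture match there was poor (0.49) because the arm's shadow fell across it, so I did not use it.

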